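Fetch the shoe brush from its lidded box and hang it on the swinging hook

TASK

The steel shoe brush is in the grey box whose lid has the single square tongue at its front: open that lid right back, leaving the other two boxes shut, and take the brush out. Then hang the brush by its loop on the hook that swings from the small rail, so that it hangs straight down, still and free. Do not disturb the watch stand, the hair-tie spool or the pin dish.

Things in the scene. Friction and masses are not known exactly. Their poses are not given: they have to be found in the camera images.
- square_lip (a point): Middle of the underside of the front edge of the square tongue (60 mm wide, 6 mm thick) on the brush box's lid. It stands out 30 mm from the box's front wall, nothing below it for 60 mm. No handle: get closed fingertips, tilted 20 to 45 degrees, under it and lift. Axes, lid closed: x front to back, y left, z up; they turn with the lid.
- square_hinge (a point): Middle of that lid's hinge line, fixed to the box at the height of the closed lid's underside, 180 mm behind the tongue's front edge. The hinge line runs along y; x front to back, z up. The lid plate is 150 mm long, 104 mm wide.
- square_lid (a joint): Opening angle of that lid in rad: 0 closed, 1.57 upright, stop at 1.75. Stiff hinge (0.25 N m): the lid stays at any angle where it is left; lifting the tongue takes about 2 N.
- round_lip (a point): The same point (180 mm from the hinge) on the lid of a box that must stay shut; this lid has a half-round tongue of 30 mm radius. Same box otherwise.
- round_lid (a joint): Opening angle of the lid with the half-round tongue, rad, 0 closed.
- twin_lip (a point): The same point (180 mm from the hinge, in the gap between the tabs) on the lid of the other box that must stay shut; this lid has two separate square tabs, each 18 mm wide, with a 30 mm gap. Same box otherwise.
- twin_lid (a joint): Opening angle of the lid with the two tabs, rad, 0 closed.
- square_box: Grey plastic box, fixed, under the lid with the single square tongue: 150 x 105 x 60 mm outside, walls 4 mm, inner floor 20 mm above its underside (inside 142 x 97 x 40 mm deep). Three like boxes stand side by side in any order, 112 mm apart, on a 12 mm tray. Origin: centre of the underside; x front to back, z up.
- brush: Steel shoe brush, 123 mm long, 0.13 to 0.25 kg, lying bristles down in the closed box, loop to the hinge side. Origin on its underside; x along it to the loop, z up as it lies. Head 35 x 36 x 28 mm from x = -50 to -15 mm. Handle 18 mm wide, 28 mm high, x = -16 to 23 mm: grip it across its width.
- brush_loop (a point): Centre of the brush's round wire loop, at x = 45 mm, 13 mm above the brush's underside; axes as the brush, the loop lies in x and y. Wire 10 mm thick, clear opening 36 mm, 56 mm over all.
- hook_seat (a point): Lowest inside point of the steel hook, on top of its 8 mm wire, where the loop hangs (loop centre then about 20 mm below). The hook swings, lightly damped, on a bar 103 mm above, running along y between posts 100 mm either side. At rest x points away from the open side (which faces the robot), z up. The stem's middle is 19 mm to +x.
- hook_tip (a point): Top end of the hook's upturned end, 29 mm above the seat and 25 mm from it to -x, 44 mm from the stem: the loop's far wire goes down between this end and the stem. Axes as hook_seat.
- watch_stand: Clear acrylic watch stand, 120 mm wide, 127 mm high, bystander. Origin: centre of its underside.
- tie_spool: Red silicone hair-tie spool, 64 mm across, 54 mm high, bystander. Origin: centre of its underside.
- pin_dish: Round wooden dish with two safety pins, 110 mm across, 22 mm high, bystander. Origin: centre of its underside.

How it is judged:
By the outcome, as a careful person would: the job done as asked, in the order asked, and still so for the second after the job is handed in, with the robot touching nothing.
It also fails if it takes over 64 s, if anything falls off the work surface, if the arm or the gripper's body presses on something with over 40 N, if the wrist force passes 120 N, or if a joint passes its speed limit or range.

ROBOT

A 6-joint arm with a two-finger parallel gripper is mounted at the origin on the work surface. World frame = base frame: x ahead of the robot, y to its left, z up, the work surface at z = 0. Lengths are in m, angles in degrees, forces in N, time in s.
With the tool pointing down it reaches from about 0.4 to 0.825 m from the base axis. Payload 7 kg.
Tool frame: the origin (TCP) lies midway between the tips of the shut fingers; the grasp point (between the pads) lies 19 mm behind it; z points along the fingers, y is the direction in which the jaws open and shut (so a half turn about z gives the same grasp; the last joint's range is limited). The gripper opens to 88 mm and grips with 3 to 60 N. Pads are 19 mm wide; open, the fingers measure 130 mm over their backs; the gripper's body (78 mm by 193 mm) begins 47 mm behind the grasp point.
Start: joints at [92.882, 20.546, 0.682, 0, -70.136, -16.507], TCP at [0.159, 0.656, 0.227] pointing down, gripper open.
Joint ranges: [-176.03, 176.03], [-82.01, 121.73], [-58.28, 71.71], [-173.87, 95.51], [-174.79, -0.11], [-173.66, 173.66]. Speed limits (degrees/s): [136.94, 136.94, 172.46, 180, 180, 180].

INTERFACE

Orientations are given as [roll, pitch, yaw] about the fixed x, y, z axes, in that order (R = Rz(yaw) Ry(pitch) Rx(roll)).
In Python, from plant import sensors, viewer, r gives the robot as it stands. The module is installed in compiled form; this text tells all that it offers.
- The arm moves only by the shell command python3 -m handwheel 'ROWS' [OPENING] [FORCE]. ROWS is JSON, one flat list of numbers, 6 for each row, row after row: the shift along the world's x, y, z in cm, then the turn, a rotation vector about the world's x, y, z in rad. In form: [tx, ty, tz, wx, wy, wz, tx, ty, tz, wx, wy, wz, ...]. A call has 1 to 8 rows; each row is the pose to reach, as a shift and turn from the pose measured when the call began; what a row does not reach only later rows make up. A row lasts 1/10 s, in which the tool goes at most 50 mm and 8.59 degrees, less where a joint would pass 70% of its speed; a pose out of reach is approached as far as the arm can. A call with a gripper value outside its range is refused whole. OPENING is the closure in counts, from 0 (fully open) to 255 (shut), set as the call begins (- or left out, the last holds). The fingers move at their own pace and stop on an object; FORCE is the grip in N (left out, the last holds). Time passes only in rows, so rows that repeat a pose let the fingers close. It gives the time, the measured TCP pose, the force and the opening at its end, in the units of the state.
- sensors.get_state(): the state, without advancing time (a new reading comes with each control period).
- viewer.capture(name): name is "side" or "top" or "wrist"; returns a dict with "img" (400x640x3 uint8, red, green, blue), "camera_matrix" (3x3 intrinsics, pixels), "camera_from_world" (4x4, takes a point from world to camera coordinates); the wrist camera has in their place "mount" (4x4, takes a point from camera to tool coordinates, whose origin is the TCP and whose axes are the flange's). Camera axes: x right, y down, z forward; pixel columns grow to the right and rows downward; lengths in m; the calibration is good to about 2 mm. A picture is of the moment at which its call begins: read the wrist's pose just before it. There is no depth.
- r.close_job(): hands the job in, once; it reports no verdict.
The state is a dict: "time_s": time; "joints": joint angles; "qd": joint speeds; "joint_torque": joint torques, N m; "tcp_pos": TCP position; "eef_rot": TCP orientation; "contact_force": force on the tool from outside, world axes, zero at the start; "moment": the same for the moment, N m; "gripper_width": finger opening in m.
Only numpy, scipy, OpenCV 4.12 (cv2) and the standard library are available. Lean on these libraries where they do the work, as an engineer would, in place of code of your own. Each camera call takes 0.05 s, during which the arm holds its last target.

## Working session

There is one attempt and no reset: what is moved stays moved. The work goes in short steps, Python scripts to look and compute and a shell command to move; the robot and the scene stay as the last step left them, time stands still between calls to the robot, and variables do not carry over. Pictures are saved under pics/ and viewed, and the job is handed in when it is done.

```bash
mkdir -p pics; cat > h.py <<'E'
import numpy as np,cv2
from plant import sensors,viewer,r
from scipy.spatial.transform import Rotation as R
def cap(n,fn=None):
    s=sensors.get_state(); c=viewer.capture(n)
    K=np.array(c['camera_matrix'])
    if n=='wrist':
        T=np.eye(4);T[:3,:3]=R.from_euler('xyz',s['eef_rot'],degrees=True).as_matrix();T[:3,3]=s['tcp_pos']
        M=np.linalg.inv(T@np.array(c['mount']))
    else: M=np.array(c['camera_from_world'])
    if fn: cv2.imwrite('pics/'+fn+'.png',c['img'][:,:,::-1]); np.savez('pics/'+fn,K=K,M=M,img=c['img'])
    return c['img'],K,M
def load(fn):
    d=np.load('pics/'+fn+'.npz');return d['img'],d['K'],d['M']
def proj(fn,p):
    i,K,M=load(fn);q=K@(M[:3,:3]@np.array(p)+M[:3,3]);return q[:2]/q[2]
def ray(fn,uv):
    i,K,M=load(fn);d=M[:3,:3].T@np.linalg.inv(K)@np.array([*uv,1.]);return -M[:3,:3].T@M[:3,3],d/np.linalg.norm(d)
def onz(fn,uv,z):
    o,d=ray(fn,uv);return o+d*(z-o[2])/d[2]
def tri(*obs):
    A=np.zeros((3,3));b=np.zeros(3)
    for fn,uv in obs:
        o,d=ray(fn,uv);P=np.eye(3)-np.outer(d,d);A+=P;b+=P@o
    x=np.linalg.solve(A,b);return x
def crop(fn,x0,y0,x1,y1,out):
    i=load(fn)[0][y0:y1,x0:x1];s=min(800/(x1-x0),600/(y1-y0));cv2.imwrite('pics/'+out+'.png',cv2.resize(i,None,fx=s,fy=s,interpolation=cv2.INTER_CUBIC)[:,:,::-1]);print(out,'scale',s)
E
python3 - <<'E'
from h import *
np.set_printoptions(precision=4,suppress=True)
for n in('side','top','wrist'):
    i,K,M=cap(n,n+'0');print(n,K[0,0],-M[:3,:3].T@M[:3,3],M[:3,:3].tolist())
print(sensors.get_state())
E
```

```text
side 416.38429464379743 [0.4319 0.8847 0.8109] [[-0.9916771855735721, -0.12857937696084476, 0.006610857224351771], [-0.07667330904135274, 0.5485402493614905, -0.8326012241830323], [0.10342902539195178, -0.8261785150019305, -0.5538334569666916]]
top 404.82772186862036 [ 0.3651 -0.018   1.5434] [[0.0018878584599711884, -0.9999981023362312, 0.00048095152776448096], [-0.9906538296444991, -0.0019358131206479974, -0.13638637189341724], [0.13638704411021857, -0.00021897830684946624, -0.9906556042577958]]
wrist 329.6704021963767 [0.2337 0.6376 0.3836] [[-0.23462841332184978, -0.9720842539792893, 0.001307986085288654], [-0.9312635234980878, 0.2251610887345647, 0.28644499283770264], [-0.2787431747397544, 0.06599005444302639, -0.9580957964893746]]
{'time_s': 0.15, 'joints': array([ 92.8805,  20.5819,   0.6465,  -0.0133, -70.1349, -16.508 ]), 'qd': array([ 0.0197, -0.105 ,  0.1415,  0.0172,  0.0056, -0.0609]), 'joint_torque': array([ -0.    , -58.3275,  29.3292,   7.0013,   0.0088,  -0.0001]), 'tcp_pos': array([0.159 , 0.6556, 0.2258]), 'eef_rot': array([179.929,  -0.008, -13.632]), 'contact_force': array([-0.3677,  0.2921, -0.1862]), 'moment': array([-0.0471,  0.0085,  0.002 ]), 'gripper_width': 0.08750910897217232}
```

View pics/side0.png

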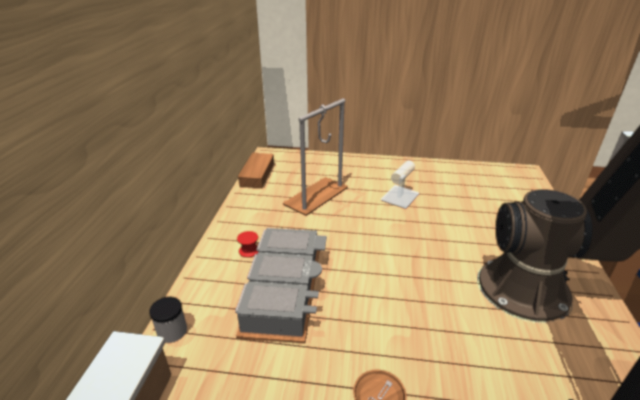

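View pics/top0.png

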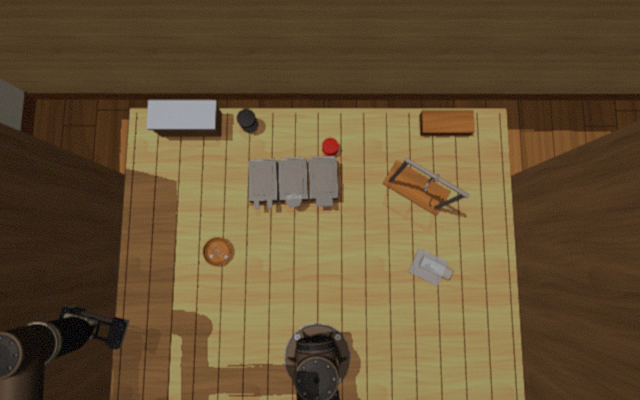

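View pics/wrist0.png

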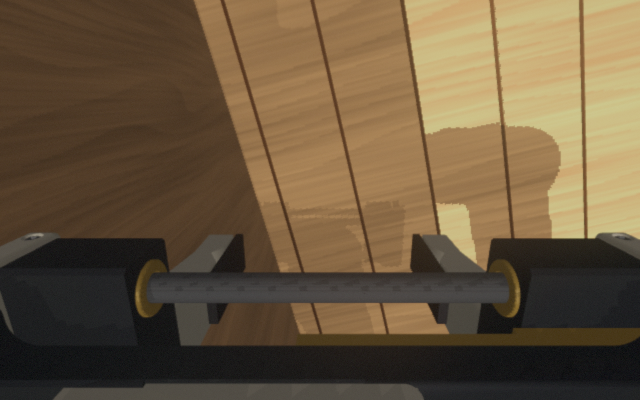

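The top view shows three boxes at rows 158-205. The square tongue is on the rightmost lid (≈325,200), the half-round one in the middle and the twin tabs on the left. The rail with the hook is at ≈(428,185), turned about 25°. I'll enlarge both areas.

```bash
python3 - <<'E'
from h import *
crop('top0',240,145,345,220,'c1');crop('top0',375,145,475,220,'c2');crop('side0',230,215,335,345,'c3');crop('side0',275,90,360,220,'c4')
E
```

```text
c1 scale 7.619047619047619
c2 scale 8.0
c3 scale 4.615384615384615
c4 scale 4.615384615384615
```

View pics/c1.png

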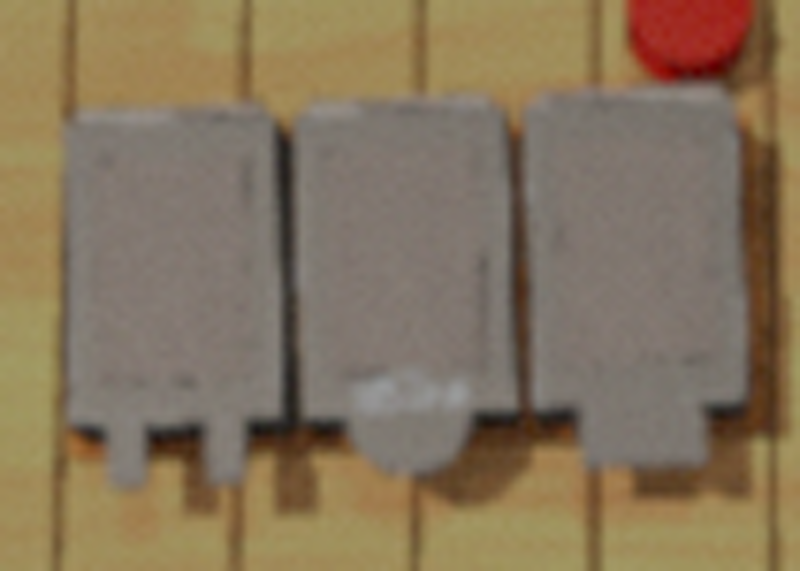

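View pics/c2.png

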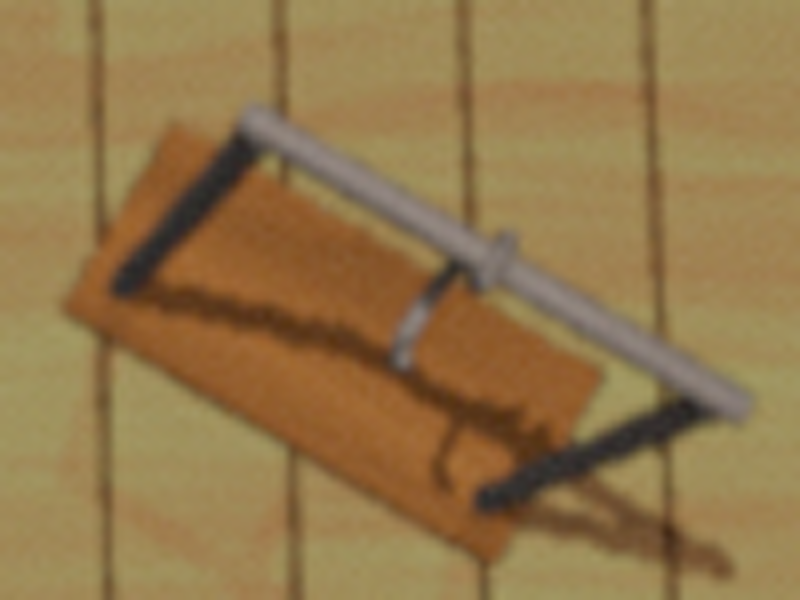

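View pics/c3.png

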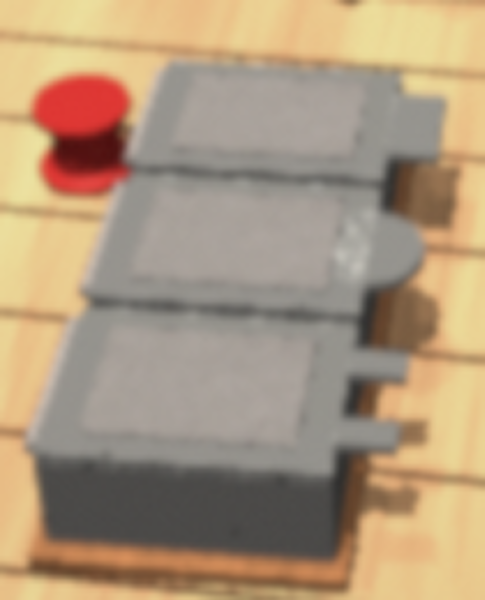

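View pics/c4.png

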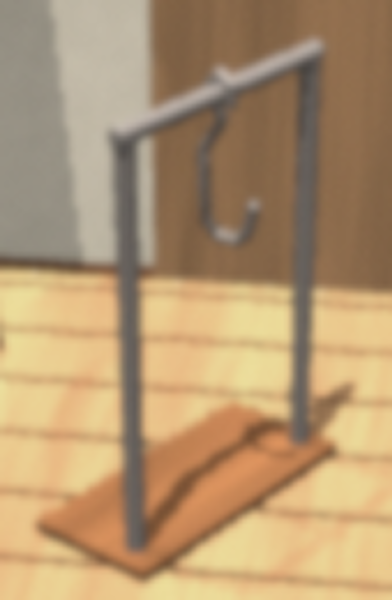

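```bash
python3 - <<'E'
from h import *
np.set_printoptions(precision=4,suppress=True)
T=lambda u,v:(240+u/7.619,145+v/7.619)
H=lambda u,v:(375+u/8,145+v/8)
S=lambda u,v:(230+u/4.615,215+v/4.615)
G=lambda u,v:(275+u/4.615,90+v/4.615)
for nm,a,b in [('tongueL',T(583,465),S(437,160)),('tongueR',T(707,462),S(443,97)),('hingeL',T(530,100),S(128,165)),('hingeR',T(738,92),S(168,62)),
  ('tip',H(400,362),G(254,204)),('barL',H(250,112),G(118,137)),('barR',H(742,408),G(318,45)),('eye',H(493,262),G(222,80))]:
    x=tri(('top0',a),('side0',b));print(nm,x,proj('top0',x)-a,proj('side0',x)-b, onz('top0',a,.078),onz('side0',b,.078))
E
```

```text
tongueL [0.5462 0.0029 0.0723] [-0.0023 -0.0935] [0.1223 0.0204] [0.5451 0.0028 0.078 ] [0.5456 0.0097 0.078 ]
tongueR [ 0.549  -0.0566  0.0735] [-0.0132 -0.4696] [0.5894 0.097 ] [ 0.5467 -0.0565  0.078 ] [ 0.55  -0.051  0.078]
hingeL [0.7276 0.0298 0.0697] [-0.0517 -0.4023] [0.5413 0.1031] [0.724  0.0293 0.078 ] [0.7258 0.0392 0.078 ]
hingeR [ 0.7302 -0.0721  0.0708] [-0.0071 -0.0626] [0.0781 0.0155] [ 0.7282 -0.0719  0.078 ] [ 0.7275 -0.0629  0.078 ]
tip [ 0.5757 -0.348   0.2598] [-0.0158 -0.3523] [0.3469 0.0619] [ 0.6042 -0.3947  0.078 ] [ 0.6247 -0.755   0.078 ]
barL [ 0.6583 -0.2748  0.3339] [0.0223 0.2713] [-0.2721 -0.0608] [ 0.7214 -0.329   0.078 ] [ 0.7785 -0.8964  0.078 ]
barR [ 0.5446 -0.4561  0.3377] [-0.0004 -0.0103] [0.0093 0.0016] [ 0.5832 -0.5505  0.078 ] [ 0.6065 -1.1921  0.078 ]
eye [ 0.6004 -0.363   0.3426] [-0.021  -0.3672] [0.3471 0.068 ] [ 0.6509 -0.439   0.078 ] [ 0.6975 -1.0686  0.078 ]
```

```bash
cat >> h.py <<'E'
def go(p,e):
    "rows from now to pose"
    s=sensors.get_state();R0=R.from_euler('xyz',s['eef_rot'],degrees=True);R1=R.from_euler('xyz',e,degrees=True)
    rv=(R1*R0.inv()).as_rotvec();d=(np.array(p)-s['tcp_pos'])*100
    print('now',np.round(s['tcp_pos'],4),np.round(s['eef_rot'],1),'t',s['time_s'],'j',np.round(s['joints'],1),'F',np.round(s['contact_force'],1),'w',round(s['gripper_width'],4))
    print('cm',np.round(d,2),'rv',np.round(rv,3),'rows',np.linalg.norm(d)/5,np.degrees(np.linalg.norm(rv))/8.59)
E
python3 -c "
from h import *
go((.46,-.03,.2),(180,0,-120));go((.46,-.03,.2),(180,-35,-178+180)); go((.46,-.03,.2),(180,35,-178))
import sys
print(R.from_euler('xyz',(180,35,-178),degrees=True).as_matrix())"
```

```text
now [0.159  0.6556 0.2258] [179.9  -0.  -13.6] t 0.15 j [ 92.9  20.6   0.6  -0.  -70.1 -16.5] F [-0.4  0.3 -0.2] w 0.0875
cm [ 30.1  -68.56  -2.58] rv [ 1.000e-03 -1.000e-03 -1.856e+00] rows 14.985328424621802 12.382769072096655
now [0.159  0.6556 0.2258] [179.9  -0.  -13.6] t 0.15 j [ 92.9  20.6   0.6  -0.  -70.1 -16.5] F [-0.4  0.3 -0.2] w 0.0875
cm [ 30.1  -68.56  -2.58] rv [-0.061 -0.61   0.265] rows 14.985328424621802 4.450981959490087
now [0.159  0.6556 0.2258] [179.9  -0.  -13.6] t 0.15 j [ 92.9  20.6   0.6  -0.  -70.1 -16.5] F [-0.4  0.3 -0.2] w 0.0875
cm [ 30.1  -68.56  -2.58] rv [ 0.869 -0.09  -2.746] rows 14.985328424621802 19.222040751251633
[[-8.18653039e-01 -3.48994967e-02  5.73227029e-01]
 [-2.85879941e-02  9.99390827e-01  2.00175289e-02]
 [-5.73576436e-01  1.00613962e-16 -8.19152044e-01]]
```

```bash
python3 -m handwheel '[26,-32.5,-1,0,0,-0.9,26,-32.5,-1,0,0,-0.9,26,-32.5,-1,0,0,-0.9,26,-32.5,-1,0,0,-0.9,26,-32.5,-1,0,0,-0.9,26,-32.5,-1,0,0,-0.9,26,-32.5,-1,0,0,-0.9,26,-32.5,-1,0,0,-0.9]' 255 20; python3 -c "
from h import *
go((.46,-.03,.2),(180,0,-178)); go((.46,-.03,.2),(180,35,-178))"
```

```text
time_s: 0.95
tcp_pos: [0.4094, 0.3418, 0.2163]
eef_rot: [179.9, 0.0, -65.2]
contact_force: [0.9, 1.3, 0.6]
gripper_width: 0.0291
now [0.4094 0.3418 0.2163] [179.9   0.  -65.2] t 0.95 j [ 60.9   7.7 -18.   -0.  -64.4 -36.1] F [0.9 1.3 0.6] w 0.0291
cm [  5.06 -37.18  -1.63] rv [-1.000e-03 -1.000e-03 -1.969e+00] rows 7.511092082262766 13.132829205067797
now [0.4094 0.3418 0.2163] [179.9   0.  -65.2] t 0.95 j [ 60.9   7.7 -18.   -0.  -64.4 -36.1] F [0.9 1.3 0.6] w 0.0291
cm [  5.06 -37.18  -1.63] rv [ 0.611 -0.378 -1.899] rows 7.511092082262766 13.540978236259681
```

```bash
python3 -m handwheel '[7,-15,-1.6,0,0,-0.6,7,-15,-1.6,0,0,-0.6,7,-15,-1.6,0,0,-0.6,5.1,-37.2,-1.6,0,0,-1.15,5.1,-37.2,-1.6,0,0,-1.15,5.1,-37.2,-1.6,0,0,-1.15,5.1,-37.2,-1.6,0,0,-1.15,5.1,-37.2,-1.6,0,0,-1.15]'; python3 -c "
from h import *
go((.46,-.03,.2),(180,35,-178));go((.46,-.03,.2),(180,0,-178))"
```

```text
time_s: 1.75
tcp_pos: [0.4595, -0.0326, 0.2004]
eef_rot: [179.9, 0.0, -131.5]
contact_force: [1.0, 0.4, 0.0]
gripper_width: 0.0003
now [ 0.4595 -0.0326  0.2004] [ 179.9    0.  -131.5] t 1.75 j [ 20.5   1.1 -27.4  -0.1 -61.5 -61.9] F [1.  0.4 0. ] w 0.0003
cm [ 0.05  0.26 -0.04] rv [ 0.267 -0.568 -0.787] rows 0.05313832655090567 6.712024452613539
now [ 0.4595 -0.0326  0.2004] [ 179.9    0.  -131.5] t 1.75 j [ 20.5   1.1 -27.4  -0.1 -61.5 -61.9] F [1.  0.4 0. ] w 0.0003
cm [ 0.05  0.26 -0.04] rv [-0.001 -0.    -0.812] rows 0.05313832655090567 5.418864426994822
```

```bash
python3 -m handwheel '[2,0.4,-3,0.267,-0.568,-0.787,2,0.4,-3,0.267,-0.568,-0.787,2,0.4,-3,0.267,-0.568,-0.787,2,0.4,-3,0.267,-0.568,-0.787,2,0.4,-5,0.267,-0.568,-0.787,2,0.4,-7,0.267,-0.568,-0.787,2,0.4,-8,0.267,-0.568,-0.787,2,0.4,-8,0.267,-0.568,-0.787]'; python3 -c "
from h import *
go((.50,-.0285,.04),(180,35,-178))
cap('side','side1');cap('wrist','wrist1');crop('side1',220,190,380,310,'s1c')"
```

```text
time_s: 2.55
tcp_pos: [0.4988, -0.066, 0.1528]
eef_rot: [175.2, 31.6, -178.1]
contact_force: [-0.7, -0.7, -1.7]
gripper_width: 0.0007
now [ 0.4988 -0.066   0.1528] [ 175.2   31.6 -178.1] t 2.55 j [  15.6   -7.2  -58.2   18.6   -7.6 -120.1] F [-0.7 -0.7 -1.7] w 0.0007
cm [  0.12   3.75 -11.28] rv [-0.068 -0.062 -0.044] rows 2.377121499600217 0.6826283331158738
s1c scale 5.0
```

View pics/s1c.png

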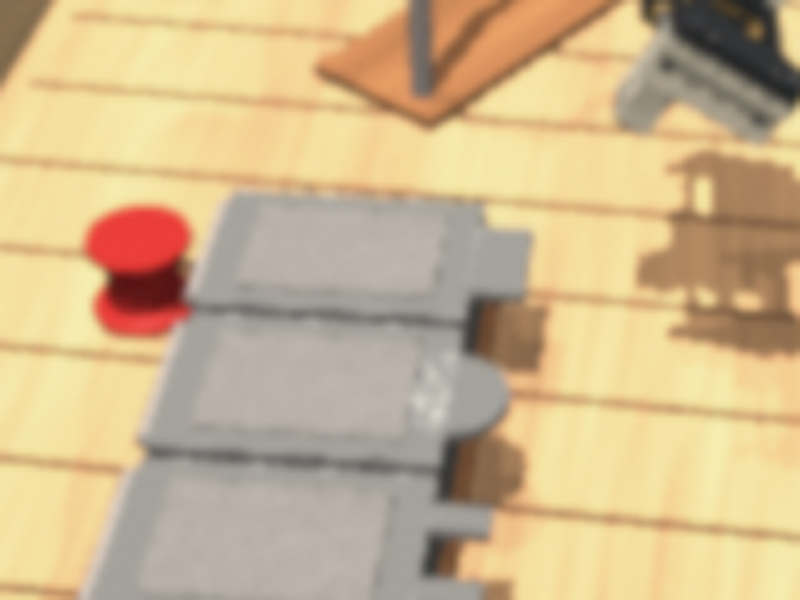

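View pics/wrist1.png

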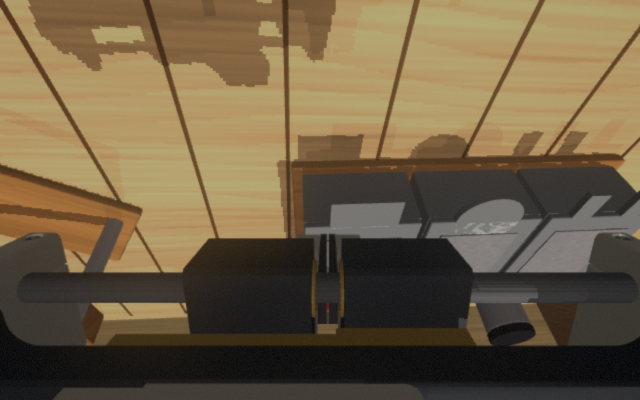

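```bash
cat > kin.py <<'E'
import numpy as np
from scipy.optimize import least_squares
from scipy.spatial.transform import Rotation as R
D=[([92.8805,20.5819,.6465,-.0133,-70.1349,-16.508],[.159,.6556,.2258]),
([60.9,7.7,-18,0,-64.4,-36.1],[.4094,.3418,.2163]),
([20.5,1.1,-27.4,-.1,-61.5,-61.9],[.4595,-.0326,.2004]),
([15.6,-7.2,-58.2,18.6,-7.6,-120.1],[.4988,-.066,.1528])]
e=lambda a,x:R.from_euler(a,x,degrees=True)
def fk(P,j,s4=1):
    a1,b,d1,L2,d4,a3,d6=P
    R3=e('z',j[0])*e('y',j[1])*e('y',-j[2]); 
    p=e('z',j[0]).apply([a1,-b,d1])+(e('z',j[0])*e('y',j[1])).apply([0,0,L2])+R3.apply([d4,0,a3])
    R5=R3*e('x',s4*j[3])*e('y',-j[4])
    return p+R5.apply([d6,0,0]),R5
if __name__=='__main__':
  for s4 in(1,-1):
    f=lambda P:np.concatenate([fk(P,j,s4)[0]-p for j,p in D]+[.01*(P-[0.05,.19,.4,.4,.35,0,.3])])
    s=least_squares(f,[0.05,.19,.4,.4,.35,0,.3]);print(s4,np.round(s.x,4),np.round(s.fun*1000,1))
    for j,p in D: print(np.round(fk(s.x,j,s4)[1].apply([1,0,0]),3))
E
python3 kin.py;python3 -c "
from scipy.spatial.transform import Rotation as R
print(R.from_euler('xyz',(175.2,31.6,-178.1),degrees=True).as_matrix())"
```

```text
1 [ 0.0682  0.1975  0.2435  0.5972  0.3954 -0.0124  0.4352] [ 5.9 -1.4 -5.   5.5 -2.4  1.1  4.4 -5.5  5.4 -6.  17.6 -1.5  0.2  0.1
 -1.6  2.   0.5 -0.1  1.4]
[ 0.    -0.001 -1.   ]
[-0.001 -0.002 -1.   ]
[ 0.001 -0.001 -1.   ]
[ 0.496  0.182 -0.849]
-1 [ 0.0511  0.1884  0.3375  0.5819  0.4321 -0.0452  0.4695] [ -3.4  -1.1  -2.8  -2.7   1.7   0.3  -0.    4.1   3.5   2.2 -10.2  -0.9
   0.   -0.   -0.6   1.8   0.8  -0.5   1.7]
[-0.    -0.001 -1.   ]
[-0.001 -0.002 -1.   ]
[-0.001  0.001 -1.   ]
[ 0.518  0.101 -0.849]
[[-0.85125867 -0.0768608   0.51908679]
 [-0.02823916  0.99449128  0.10094376]
 [-0.52398591  0.07127067 -0.84873981]]
```

```bash
python3 -m handwheel '[0,2.5,-4,-0.068,0,-0.044,0,3.8,-8,-0.068,0,-0.044,0,3.8,-11,-0.068,0,-0.044,0,3.8,-11,-0.068,0,-0.044]'; python3 -c "
from h import *
go((.555,-.0285,.05),(180,32,-178))
cap('side','side2');crop('side2',260,190,420,310,'s2c')"
```

```text
time_s: 3.05
tcp_pos: [0.51, -0.0724, 0.0838]
eef_rot: [174.6, 28.5, -177.9]
contact_force: [-0.0, -2.8, 0.6]
gripper_width: 0.0005
now [ 0.51   -0.0724  0.0838] [ 174.6   28.5 -177.9] t 3.05 j [  13.8    3.4  -55.3    6.5   -2.4 -106.9] F [-0.  -2.8  0.6] w 0.0005
cm [ 4.5   4.39 -3.38] rv [-0.079 -0.064 -0.049] rows 1.427758004924602 0.7539878117173996
s2c scale 5.0
```

View pics/s2c.png

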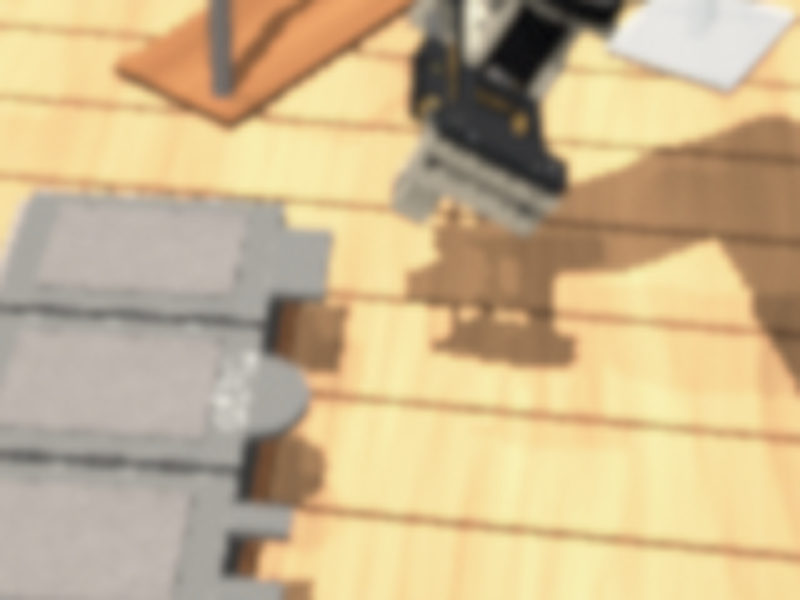

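```bash
python3 -c "
from h import *
go((.505,-.0285,.07),(180,23,-178))"
```

```text
now [ 0.5073 -0.0723  0.0804] [ 174.3   28.2 -178.5] t 3.1 j [  14.     3.6  -55.1    4.9   -2.6 -105.8] F [-1.4 -0.6 -3.8] w 0.0003
cm [-0.23  4.38 -1.04] rv [-0.093  0.089 -0.035] rows 0.9013154967703713 0.8880383966943445
```

```bash
python3 -m handwheel '[0,2,-1,-0.09,0.09,-0.03,0,4.4,-1,-0.09,0.09,-0.03,0,4.4,-1,-0.09,0.09,-0.03,0,4.4,-1,-0.09,0.09,-0.03]'; python3 -c "
from h import *
go((.505,-.0285,.038),(180,23,-178))"
```

```text
time_s: 3.5
tcp_pos: [0.5152, -0.0331, 0.0861]
eef_rot: [178.7, 21.3, -177.5]
contact_force: [-0.1, 0.2, -1.0]
gripper_width: 0.0002
now [ 0.5152 -0.0331  0.0861] [ 178.7   21.3 -177.5] t 3.5 j [  18.3    3.5  -58.2   31.4   -8.5 -135.8] F [-0.1  0.2 -1. ] w 0.0002
cm [-1.02  0.46 -4.81] rv [-0.019 -0.03  -0.017] rows 0.9870359406265695 0.26403167699667995
```

```bash
python3 -m handwheel '[-0.8,0.5,-2.5,0,0,0,-0.8,0.5,-4.8,0,0,0,-0.8,0.5,-4.8,0,0,0,-0.8,0.5,-4.8,0,0,0]'; python3 -c "
from h import *
go((.56,-.0285,.038),(180,23,-178))
cap('side','side3');crop('side3',260,190,420,310,'s3c')"
```

```text
time_s: 3.9
tcp_pos: [0.5127, -0.0356, 0.0522]
eef_rot: [177.3, 19.7, -177.4]
contact_force: [-0.8, -0.6, 1.2]
gripper_width: 0.0008
now [ 0.5127 -0.0356  0.0522] [ 177.3   19.7 -177.4] t 3.9 j [  17.     7.8  -58.2   27.9   -4.7 -131.4] F [-0.8 -0.6  1.2] w 0.0008
cm [ 4.73  0.71 -1.42] rv [-0.042 -0.058 -0.027] rows 0.9972065568859613 0.512584185888523
s3c scale 5.0
```

View pics/s3c.png

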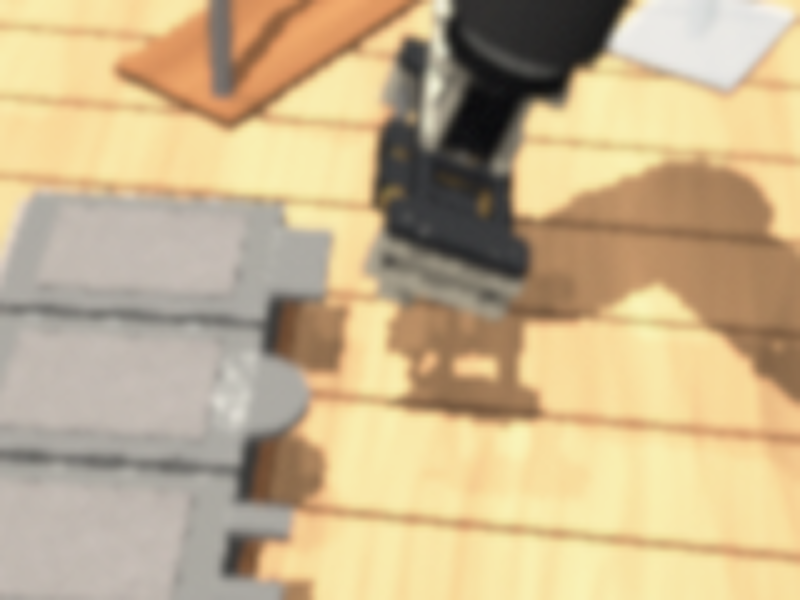

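```bash
cat > kin.py <<'E'
import numpy as np
from scipy.optimize import least_squares
from scipy.spatial.transform import Rotation as R
D=[([92.8805,20.5819,.6465,-.0133,-70.1349,-16.508],[.159,.6556,.2258]),
([60.9,7.7,-18,0,-64.4,-36.1],[.4094,.3418,.2163]),
([20.5,1.1,-27.4,-.1,-61.5,-61.9],[.4595,-.0326,.2004]),
([15.6,-7.2,-58.2,18.6,-7.6,-120.1],[.4988,-.066,.1528]),
([13.8,3.4,-55.3,6.5,-2.4,-106.9],[.51,-.0724,.0838]),
([14,3.6,-55.1,4.9,-2.6,-105.8],[.5073,-.0723,.0804]),
([18.3,3.5,-58.2,31.4,-8.5,-135.8],[.5152,-.0331,.0861]),
([17,7.8,-58.2,27.9,-4.7,-131.4],[.5127,-.0356,.0522])]
e=lambda a,x:R.from_euler(a,x,degrees=True)
def fk(P,j):
    a1,b,d1,L2,d4,a3,d6,c,o=P
    R3=e('z',j[0])*e('y',j[1])*e('y',-j[2]); 
    p=e('z',j[0]).apply([a1,-b,d1])+(e('z',j[0])*e('y',j[1])).apply([0,0,L2])+R3.apply([d4,0,a3])
    R4=R3*e('x',-j[3]);R5=R4*e('y',-j[4])
    return p+R4.apply([0,c,o])+R5.apply([d6,0,0]),R5*e('x',j[5]*-1)
P0=np.array([0.05,.19,.35,.55,.43,0,.4,0,0])
def fit(D=D):
    f=lambda P:np.concatenate([fk(P,j)[0]-p for j,p in D]+[.003*(P-P0)])
    return least_squares(f,P0)
if __name__=='__main__':
    s=fit();print(np.round(s.x,4),np.round(s.fun[:3*len(D)].reshape(-1,3)*1000,1))
E
python3 kin.py
```

```text
[ 8.000e-04  3.100e-03  1.990e-01  6.015e-01  4.628e-01 -5.000e-04
  3.785e-01 -1.887e-01  6.000e-04] [[-0.   0.   0. ]
 [ 0.3 -0.2 -0.4]
 [-0.2  0.2  0.4]
 [ 0.  -0.  -0.2]
 [ 0.3 -0.3  0. ]
 [-0.2  0.3 -0.1]
 [ 0.1  0.2  0.1]
 [-0.1 -0.2  0.1]]
```

```bash
cat >> kin.py <<'E'
S=fit().x
lo=np.array([-176.03,-82.01,-58.28,-173.87,-174.79,-173.66]);hi=np.array([176.03,121.73,71.71,95.51,-.11,173.66])
E0=[([92.8805,20.5819,.6465,-.0133,-70.1349,-16.508],[179.929,-.008,-13.632]),([18.3,3.5,-58.2,31.4,-8.5,-135.8],[178.7,21.3,-177.5])]
best=None
for sg in(1,-1):
    F=[(fk(S,j)[1]*e('x',j[5])*e('x',sg*j[5])).inv()*e('xyz',r) for j,r in E0]
    d=(F[0].inv()*F[1]).magnitude()
    if best is None or d<best[0]: best=(d,sg,F[0])
SG,FX=best[1],best[2]
def tool(j):
    p,Rr=fk(S,j);return p,Rr*e('x',j[5])*e('x',SG*j[5])*FX
def ik(p,rpy,starts=None,n=30,seed=0):
    Rt=e('xyz',rpy);rng=np.random.default_rng(seed);out=[]
    st=[np.array(x,float) for x in (starts or [])]+[rng.uniform(lo,hi) for _ in range(n)]
    def f(j):
        q,Rq=tool(j);return np.concatenate([(q-p)*5,(Rt.inv()*Rq).as_rotvec()])
    for s in st:
        r=least_squares(f,np.clip(s,lo+.01,hi-.01),bounds=(lo,hi),x_scale=50)
        if np.linalg.norm(r.fun)<2e-3 and not any(np.abs(r.x-o).max()<2 for o in out): out.append(r.x)
    return out
E
cat > t.py <<'E'
from kin import *
np.set_printoptions(precision=1,suppress=True)
print(best[0],SG,S[0])
c=[17,7.8,-58.2,27.9,-4.7,-131.4]
for x,z,t in [(.53,.04,20),(.53,.04,25),(.56,.038,22),(.56,.038,30),(.56,.038,40),(.6,.2,30),(.72,.25,30),(.75,.22,30)]:
    for yaw in(-178,2):
        print(x,z,t,yaw,[o for o in ik([x,-.0285,z],(180,t if yaw<0 else -t,yaw),[c],12)])
E
python3 t.py
```

```text
0.002489855439364641 -1 0.0007584742397560712
0.53 0.04 20 -178 []
0.53 0.04 20 2 []
0.53 0.04 25 -178 []
0.53 0.04 25 2 []
0.56 0.038 22 -178 []
0.56 0.038 22 2 []
0.56 0.038 30 -178 []
0.56 0.038 30 2 []
0.56 0.038 40 -178 []
0.56 0.038 40 2 []
0.6 0.2 30 -178 [array([  18.7,   -0.9,  -47.9,   30.9,  -16.2, -134.4])]
0.6 0.2 30 2 [array([ 18.7,  -0.9, -47.9,  30.9, -16.2,  45.6])]
0.72 0.25 30 -178 [array([  16.5,    8.2,  -25.8,   15.7,  -27.7, -116.6])]
0.72 0.25 30 2 [array([ 16.5,   8.2, -25.8,  15.7, -27.7,  63.4])]
0.75 0.22 30 -178 [array([  15.5,   12.5,  -24.9,   16.6,  -24.2, -117. ])]
0.75 0.22 30 2 [array([ 15.5,  12.5, -24.9,  16.6, -24.2,  63. ])]
```

```bash
cat > t2.py <<'E'
from kin import *
np.set_printoptions(precision=1,suppress=True)
def ikd(p,az,t,n=10,seed=0):
    d=np.array([np.sin(np.radians(t))*np.cos(np.radians(az)),np.sin(np.radians(t))*np.sin(np.radians(az)),-np.cos(np.radians(t))])
    rng=np.random.default_rng(seed)
    def f(j):
        j=np.append(j,0);q,Rq=tool(j);return np.concatenate([(q-p)*5,Rq.apply([0,0,1])-d])
    out=[]
    for s in [np.array([17,7.8,-58.,27.9,-5])]+[rng.uniform(lo,hi)[:5] for _ in range(n)]:
        r=least_squares(f,np.clip(s,lo[:5]+.01,hi[:5]-.01),bounds=(lo[:5],hi[:5]),x_scale=50)
        if np.linalg.norm(r.fun)<3e-3 and not any(np.abs(r.x-o).max()<2 for o in out): out.append(r.x)
    return out
if __name__=='__main__':
  for x,z in((.55,.04),(.52,.06)):
   for az in range(-90,91,15):
    print(x,z,az,[(t,[str(o) for o in ikd([x,-.03,z],az,t)]) for t in (15,20,25,32,40)])
E
python3 t2.py | sed 's/(\([0-9]*\), \[\])/\1 -/g'
```

```text
0.55 0.04 -90 [(15, ['[ 25.9  21.3 -36.2  20.7 -41.2]']), (20, ['[ 28.2  22.3 -37.9  26.4 -42.7]']), (25, ['[ 30.2  23.7 -39.1  31.2 -44.9]']), (32, ['[ 32.8  26.1 -40.1  36.3 -48.7]']), (40, ['[ 35.6  29.5 -40.3  40.4 -53.8]'])]
0.55 0.04 -75 [(15, ['[ 26.1  19.2 -41.1  26.  -35.4]']), (20, ['[ 27.9  19.6 -44.6  35.  -35.6]']), (25, ['[ 29.4  20.4 -47.4  42.9 -36.9]']), (32, ['[ 31.4  22.2 -49.9  51.6 -40.4]']), (40, ['[ 34.   25.1 -51.5  57.9 -45.8]'])]
0.55 0.04 -60 [(15, ['[ 25.2  17.2 -45.9  31.7 -29.4]']), (20, ['[ 25.2  16.9 -51.4  46.6 -28. ]']), (25, ['[ 24.3  17.  -55.4  60.9 -28.8]']), 32 -, 40 -]
0.55 0.04 -45 [(15, ['[ 23.1  15.4 -50.   37.4 -23.3]']), (20, ['[ 18.2  14.2 -57.5  64.1 -19.8]']), 25 -, 32 -, 40 -]
0.55 0.04 -30 [(15, ['[ 20.4  14.  -52.9  41.3 -17.6]']), 20 -, 25 -, 32 -, 40 -]
0.55 0.04 -15 [(15, ['[ 18.9  13.3 -53.2  37.6 -13.7]']), 20 -, 25 -, 32 -, (40, ['[ -25.4   13.7  -50.1 -153.1  -14.9]'])]
0.55 0.04 0 [(15, ['[ 19.6  13.5 -48.5  20.1 -14.7]']), 20 -, 25 -, 32 -, 40 -]
0.55 0.04 15 [(15, ['[ 17.8  14.1 -41.2   2.1 -19.7]']), (20, ['[ 17.9  12.9 -4
[... 2762 characters left out ...]
.9 -41.2]'])]
0.52 0.06 60 [(15, ['[  8.4  14.2 -28.2 -18.6 -39.6]']), (20, ['[  3.9  14.3 -26.7 -25.9 -40.4]']), (25, ['[ -1.   14.9 -25.2 -33.3 -42.2]']), (32, ['[ -8.3  16.4 -23.3 -43.1 -46.1]']), (40, ['[-16.4  19.3 -21.7 -52.5 -51.9]'])]
0.52 0.06 75 [(15, ['[  6.6  16.2 -24.6 -19.8 -45.3]']), (20, ['[  2.1  17.  -22.5 -26.3 -47.6]']), (25, ['[ -2.6  18.1 -20.5 -32.4 -50.5]']), (32, ['[ -8.9  20.3 -18.1 -39.9 -55.2]']), (40, ['[-15.6  23.6 -15.8 -47.1 -61.3]'])]
0.52 0.06 90 [(15, ['[  5.9  18.2 -21.6 -19.6 -50.3]']), (20, ['[  1.6  19.6 -18.8 -25.1 -53.8]']), (25, ['[ -2.5  21.2 -16.3 -30.  -57.5]']), (32, ['[ -8.   23.9 -13.2 -36.1 -63.1]']), (40, ['[-13.5  27.6 -10.  -41.8 -69.6]'])]
```

```bash
cat > t3.py <<'E'
from kin import *
np.set_printoptions(precision=1,suppress=True)
c=[2,14,-32,-44,-21,-95]
for az in(32,40):
  for p in [(.50,-.06,.06),(.55,-.033,.04),(.56,-.03,.1),(.58,-.03,.15),(.62,-.03,.19),(.66,-.03,.23),(.70,-.03,.24),(.74,-.025,.23),(.77,-.025,.21)]:
    s=ik(p,(180,33,-180+az),[c],0);
    print(az,p,s); c=s[0] if s else c
E
python3 t3.py;  python3 -c "
from h import *
go((.50,-.08,.09),(180,33,-143));go((.50,-.07,.06),(180,33,-143))"
```

```text
32 (0.5, -0.06, 0.06) [array([ -6.1,   9.1, -33.9, -46.3, -27.7, -13.9])]
32 (0.55, -0.033, 0.04) [array([ -1.7,  14.2, -30.5, -47.5, -24.2, -15.9])]
32 (0.56, -0.03, 0.1) [array([  2.3,   8.3, -30.2, -36.8, -26.8, -30.7])]
32 (0.58, -0.03, 0.15) [array([  3.9,   5.4, -27.5, -30. , -30.8, -39.5])]
32 (0.62, -0.03, 0.19) [array([  4.4,   5.9, -22. , -26.1, -35. , -44.4])]
32 (0.66, -0.03, 0.23) [array([  4.5,   7.1, -15.7, -23.3, -39.6, -48. ])]
32 (0.7, -0.03, 0.24) [array([  4.2,  10.2, -10.8, -22.6, -41.4, -48.8])]
32 (0.74, -0.025, 0.23) [array([  4.4,  14.1,  -7.1, -22.5, -41.1, -49. ])]
32 (0.77, -0.025, 0.21) [array([  4.1,  17.7,  -4.6, -23.2, -40.2, -47.9])]
40 (0.5, -0.06, 0.06) [array([ -9.6,  11.2, -30.8, -46.9, -34.6,  -4.1])]
40 (0.55, -0.033, 0.04) [array([ -5.2,  15.9, -27.5, -48.1, -31.2,  -6.2])]
40 (0.56, -0.03, 0.1) [array([ -2.1,  10.3, -26.2, -40.1, -34.5, -18.1])]
40 (0.58, -0.03, 0.15) [array([ -0.5,   7.5, -23. , -34.7, -38.5, -25.9])]
40 (0.62, -0.03, 0.19) [array([  0.3,   8.1, -17.4, -31.1, -42.3, -31.1])]
40 (0.66, -0.03, 0.23) [array([  0.8,   9.2, -11.2, -28.3, -46.5, -35.3])]
40 (0.7, -0.03, 0.24) [array([  0.9,  12.2,  -6.3, -27.5, -48.2, -36.6])]
40 (0.74, -0.025, 0.23) [array([  1.3,  16.1,  -2.5, -27.3, -47.9, -37. ])]
40 (0.77, -0.025, 0.21) [array([  1.2,  19.6,  -0.1, -27.8, -47. , -36.2])]
now [ 0.5129 -0.0355  0.0526] [ 177.3   19.8 -177.4] t 3.95 j [  17.     7.8  -58.2   27.9   -4.7 -131.4] F [-0.1  0.   0.2] w 0.0002
cm [-1.29 -4.45  3.74] rv [ 0.038 -0.235  0.577] rows 1.1911251669363647 4.160492450989389
now [ 0.5129 -0.0355  0.0526] [ 177.3   19.8 -177.4] t 3.95 j [  17.     7.8  -58.2   27.9   -4.7 -131.4] F [-0.1  0.   0.2] w 0.0002
cm [-1.29 -3.45  0.74] rv [ 0.038 -0.235  0.577] rows 0.7519101077215373 4.160492450989389
```

```bash
python3 -c "
from h import *
go((.50,-.08,.10),(180,0,-143))"
```

```text
now [ 0.5129 -0.0355  0.0526] [ 177.3   19.8 -177.4] t 3.95 j [  17.     7.8  -58.2   27.9   -4.7 -131.4] F [-0.1  0.   0.2] w 0.0002
cm [-1.29 -4.45  4.74] rv [-0.164  0.314  0.586] rows 1.325845644270611 4.567092640155605
```

```bash
python3 -m handwheel '[-1.3,-2,3,-0.08,0.15,0.3,-1.3,-4.4,4.7,-0.164,0.314,0.586,-1.3,-4.4,4.7,-0.164,0.314,0.586,-1.3,-4.4,4.7,-0.164,0.314,0.586,-1.3,-4.4,4.7,-0.164,0.314,0.586,-1.3,-4.4,4.7,-0.164,0.314,0.586]'; python3 -c "
from h import *
go((.50,-.08,.07),(180,33,-140))"
```

```text
time_s: 4.55
tcp_pos: [0.5005, -0.0796, 0.1018]
eef_rot: [-180.0, 0.0, -142.8]
contact_force: [0.4, 0.2, -1.0]
gripper_width: 0.0007
now [ 0.5005 -0.0796  0.1018] [-180.     0.  -142.8] t 4.55 j [ 13.2  11.7 -29.9   0.  -48.3 -66.1] F [ 0.4  0.2 -1. ] w 0.0007
cm [-0.05 -0.04 -3.18] rv [ 0.359 -0.449  0.048] rows 0.6353823772745828 3.8513383192044066
```

```bash
python3 -m handwheel '[0,1,0,0.1,-0.13,0.01,-0.5,2,-1,0.22,-0.28,0.03,-1,3,-2,0.359,-0.449,0.048,-1,4,-4,0.359,-0.449,0.048,-1,4.5,-6,0.359,-0.449,0.048,-1,4.5,-6,0.359,-0.449,0.048,-1,4.5,-6,0.359,-0.449,0.048]'; python3 -c "
from h import *
go((.543,-.015,.04),(180,33,-140))
cap('side','side4');crop('side4',260,190,420,310,'s4c');cap('wrist','w4')"
```

```text
time_s: 5.25
tcp_pos: [0.4896, -0.0352, 0.0411]
eef_rot: [179.9, 33.0, -140.2]
contact_force: [0.2, -0.2, 0.1]
gripper_width: 0.0003
now [ 0.4896 -0.0352  0.0411] [ 179.9   33.  -140.2] t 5.25 j [ -7.3  11.8 -32.8 -49.7 -31.6  -2.9] F [ 0.2 -0.2  0.1] w 0.0003
cm [ 5.34  2.02 -0.11] rv [-0.001 -0.002  0.003] rows 1.1421701552950239 0.023500853929632783
s4c scale 5.0
```

View pics/s4c.png

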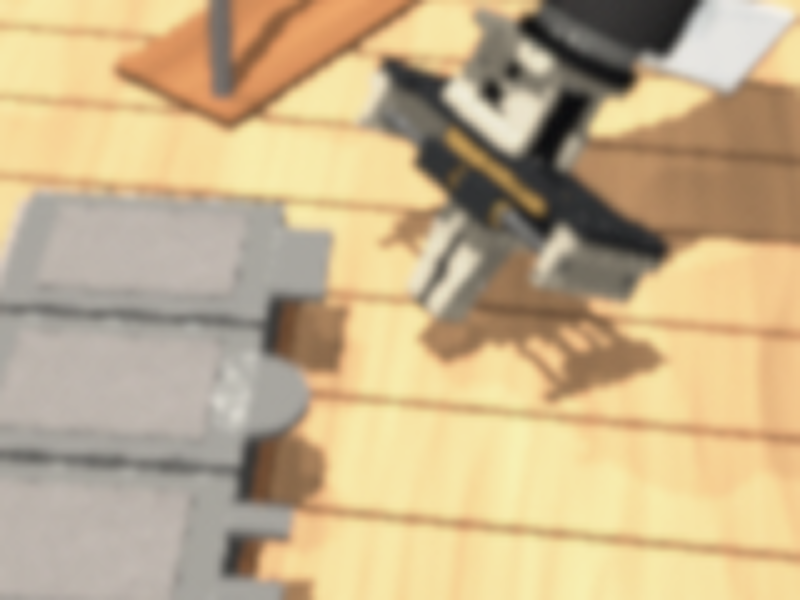

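View pics/w4.png

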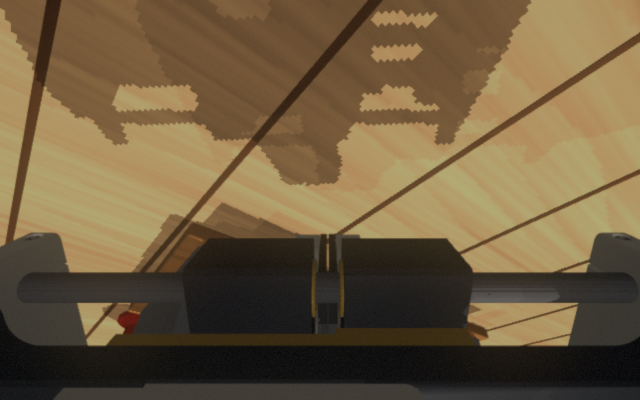

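```bash
python3 -m handwheel '[3,1,0,0,0,0,5.5,1.5,0,0,0,0,6,1.5,0,0,0,0,6,1.5,0,0,0,0]'; python3 -c "
from h import *
go((.543,-.015,.04),(180,33,-140))
cap('side','side5');crop('side5',260,190,420,310,'s5c')"
```

```text
time_s: 5.75
tcp_pos: [0.5441, -0.0183, 0.04]
eef_rot: [179.4, 32.5, -140.1]
contact_force: [-15.6, -0.4, -0.7]
gripper_width: 0.0012
now [ 0.5441 -0.0183  0.04  ] [ 179.4   32.5 -140.1] t 5.75 j [ -3.   15.2 -28.2 -47.  -30.7  -9. ] F [-15.6  -0.4  -0.7] w 0.0012
cm [-0.11  0.33  0.  ] rv [-0.001 -0.013 -0.004] rows 0.06947115068971059 0.08969798437077867
s5c scale 5.0
```

View pics/s5c.png

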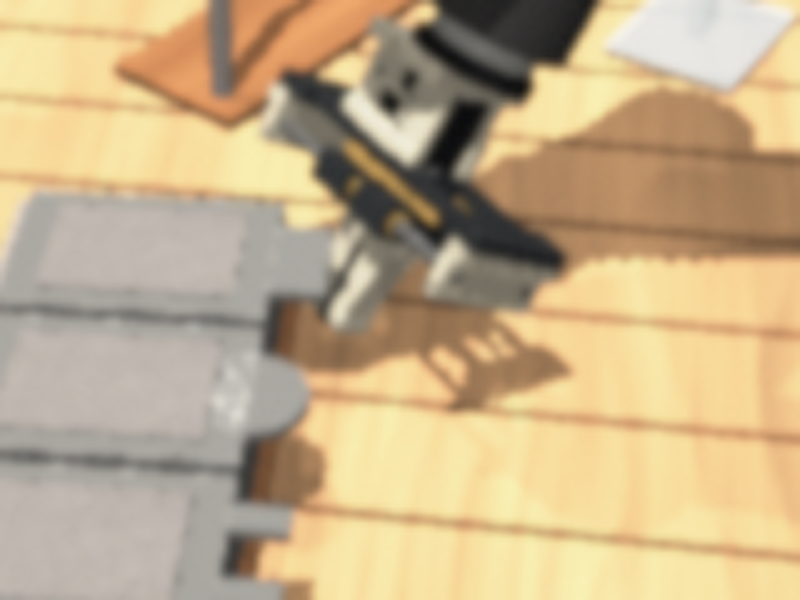

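```bash
python3 -m handwheel '[-0.2,0,1,0,0,0,-0.2,0,2,0,0,0,0,0,3.2,0,0,0,0.2,0,4.4,0,0,0,0.5,0,5.6,0,0,0,0.8,0,6.6,0,0,0,1.2,0,7.6,0,0,0,1.2,0,7.6,0,0,0]'; python3 -c "
from h import *
go((.543,-.015,.04),(180,33,-140))
cap('side','side6');crop('side6',260,150,420,270,'s6c')"
```

```text
time_s: 6.6
tcp_pos: [0.5546, -0.0171, 0.1178]
eef_rot: [179.4, 32.4, -139.9]
contact_force: [-5.7, -0.1, 0.7]
gripper_width: 0.0004
now [ 0.5546 -0.0171  0.1178] [ 179.4   32.4 -139.9] t 6.6 j [  0.3   8.1 -26.4 -37.  -35.7 -23.4] F [-5.7 -0.1  0.7] w 0.0004
cm [-1.16  0.21 -7.78] rv [-0.001 -0.014 -0.008] rows 1.5738157854378163 0.10547939920505989
s6c scale 5.0
```

View pics/s6c.png

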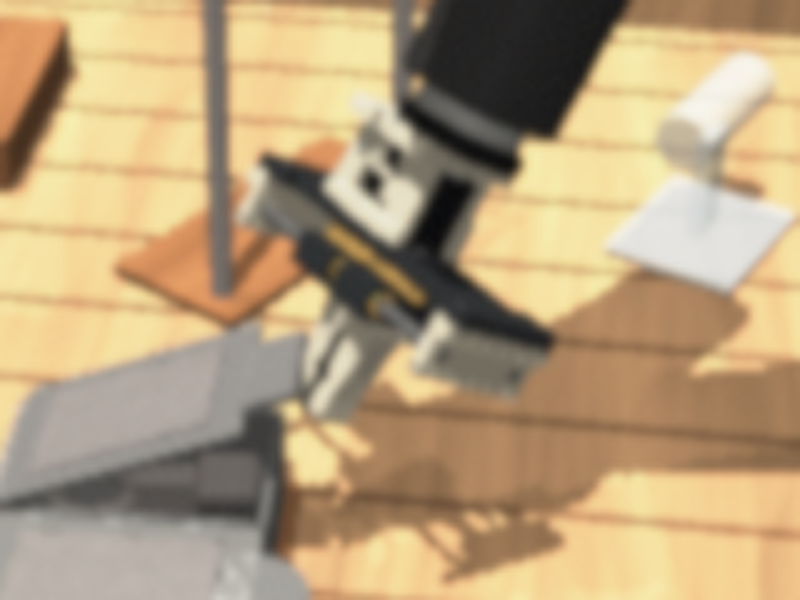

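```bash
python3 -m handwheel '[0.8,0,1.4,0,0,0,1.6,0,2.7,0,0,0,2.6,0,4,0,0,0,3.7,0,5.1,0,0,0,5,0,6.2,0,0,0,6.2,0,7.1,0,0,0,7.6,0,8,0,0,0,9,0,8.7,0,0,0]'; python3 -c "
from h import *
go((.543,-.015,.04),(180,33,-140))
cap('side','side7');crop('side7',220,130,420,280,'s7c')"
```

```text
time_s: 7.45
tcp_pos: [0.6452, -0.0166, 0.206]
eef_rot: [179.4, 32.4, -139.9]
contact_force: [-2.1, 1.3, -0.6]
gripper_width: 0.0004
now [ 0.6452 -0.0166  0.206 ] [ 179.4   32.4 -139.9] t 7.45 j [  2.1   9.3 -13.8 -28.9 -44.4 -34.9] F [-2.1  1.3 -0.6] w 0.0004
cm [-10.22   0.16 -16.6 ] rv [-0.    -0.013 -0.008] rows 3.8996575861351284 0.10303275504577088
s7c scale 4.0
```

View pics/s7c.png

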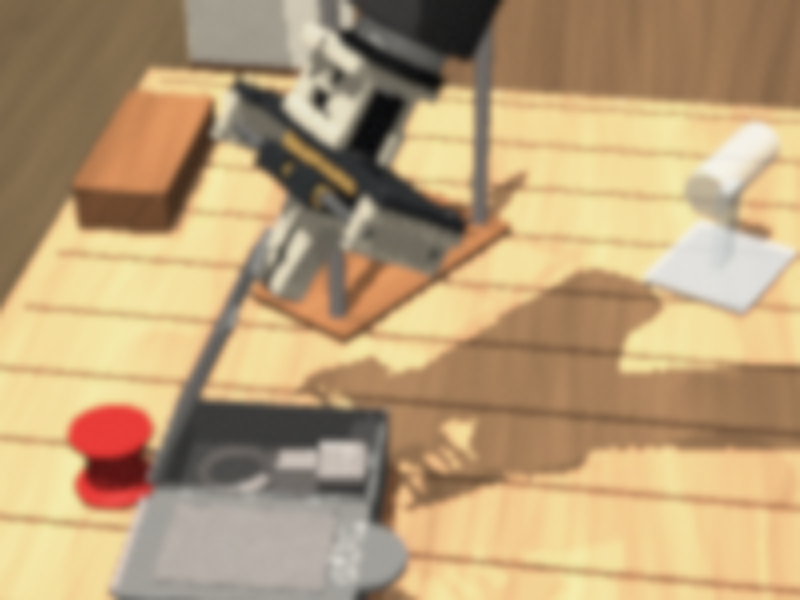

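```bash
python3 -m handwheel '[1.5,0,0.4,0,0,0,3,0,0.6,0,0,0,4.5,0,0.6,0,0,0,6,0,0.3,0,0,0,7.3,0,0,0,0,0,8.3,0,-0.3,0,0,0,9,0,-0.5,0,0,0,9.5,0,-0.5,0,0,0]'; python3 -c "
from h import *
go((.543,-.015,.04),(180,33,-140))
cap('side','side8');crop('side8',220,130,420,280,'s8c')"
```

```text
time_s: 8.3
tcp_pos: [0.7396, -0.0166, 0.2007]
eef_rot: [179.2, 32.2, -139.8]
contact_force: [-32.5, -2.4, 20.3]
gripper_width: 0.0006
now [ 0.7396 -0.0166  0.2007] [ 179.2   32.2 -139.8] t 8.3 j [  1.8  17.8  -3.3 -28.  -46.6 -36. ] F [-32.5  -2.4  20.3] w 0.0006
cm [-19.66   0.16 -16.07] rv [ 0.    -0.018 -0.01 ] rows 5.079596395891192 0.13940723084929652
s8c scale 4.0
```

View pics/s8c.png

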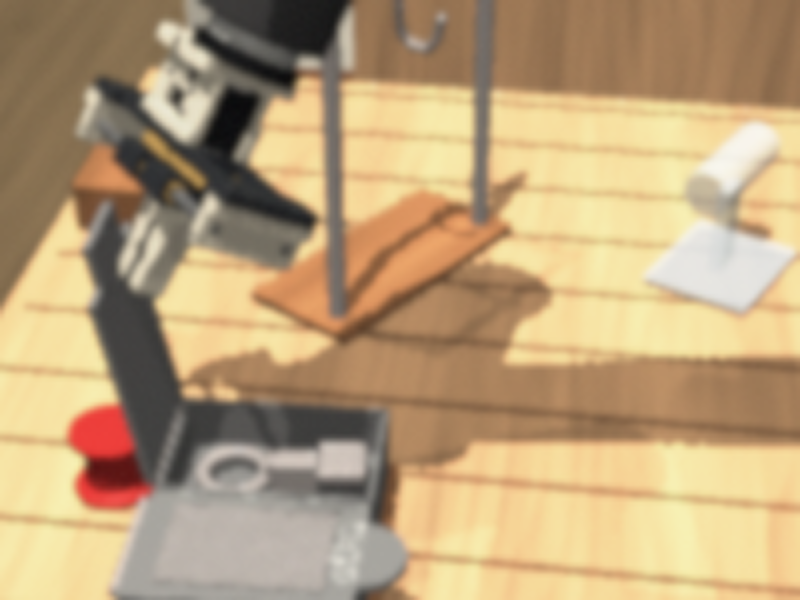

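```bash
python3 -m handwheel '[-3,0,1.5,0,0,0,-7,0,4,0,0,0,-11,0,7,0,0,0,-15,0,9,0,0,0,-15,0,9,0,0,0]' & 
cat > t4.py <<'E'
from kin import *
from t2 import ikd
np.set_printoptions(precision=1,suppress=True)
for p in ([.585,-.353,.17],[.585,-.353,.22]):
  for az in (-32,-10,-55):
    for t in (30,40,50,60,70,80,90):
      print(p,az,t,[str(o) for o in ikd(p,az,t,25)])
E
wait; python3 t4.py; python3 -c "
from h import *
go((.58,-.03,.28),(180,0,-178))"
```

```text
time_s: 8.85
tcp_pos: [0.5872, -0.0172, 0.296]
eef_rot: [179.5, 32.5, -139.6]
contact_force: [1.4, -0.4, 0.4]
gripper_width: 0.0009
[0.585, -0.353, 0.17] -32 30 ['[-17.6   8.9 -46.8  54.4  -8.8]']
[0.585, -0.353, 0.17] -32 40 []
[0.585, -0.353, 0.17] -32 50 []
[0.585, -0.353, 0.17] -32 60 ['[ -50.3   10.8  -35.  -131.5  -21.2]']
[0.585, -0.353, 0.17] -32 70 ['[ -58.3   19.6  -47.3 -146.9  -49.8]']
[0.585, -0.353, 0.17] -32 80 ['[ -61.2   32.9  -53.1 -150.4  -76.5]']
[0.585, -0.353, 0.17] -32 90 ['[ -61.6   47.6  -53.8 -149.9  -99.9]']
[0.585, -0.353, 0.17] -10 30 ['[-17.   10.9 -24.8  -8.3 -24.8]']
[0.585, -0.353, 0.17] -10 40 ['[-19.7   9.4 -26.5 -23.5 -15.7]']
[0.585, -0.353, 0.17] -10 50 ['[-31.2   9.7 -21.8 -57.9 -19.1]']
[0.585, -0.353, 0.17] -10 60 ['[-48.   12.8 -23.4 -90.1 -32.2]']
[0.585, -0.353, 0.17] -10 70 ['[ -59.6   19.4  -29.4 -108.1  -48.8]']
[0.585, -0.353, 0.17] -10 80 ['[ -66.    29.   -34.  -116.8  -66.1]']
[0.585, -0.353, 0.17] -10 90 ['[ -68.6   40.2  -35.5 -120.6  -82.6]']
[0.585, -0.353, 0.17] -55 30 ['[-12.7  10.7 -45.7  62.9 -22.2]']
[0.585, -0.353, 0.17] -5
[... 818 characters left out ...]
2] -10 70 ['[ -56.6   12.6  -26.8 -102.   -44.2]']
[0.585, -0.353, 0.22] -10 80 ['[ -64.5   21.   -32.3 -113.9  -61.3]']
[0.585, -0.353, 0.22] -10 90 ['[ -68.2   31.8  -35.4 -119.8  -78.2]']
[0.585, -0.353, 0.22] -55 30 ['[ -8.    7.9 -39.5  47.6 -29.7]']
[0.585, -0.353, 0.22] -55 40 ['[-20.7   5.9 -51.3  94.9 -21.3]']
[0.585, -0.353, 0.22] -55 50 []
[0.585, -0.353, 0.22] -55 60 []
[0.585, -0.353, 0.22] -55 70 []
[0.585, -0.353, 0.22] -55 80 []
[0.585, -0.353, 0.22] -55 90 []
now [ 0.5872 -0.0172  0.296 ] [ 179.5   32.5 -139.6] t 8.85 j [  3.1  -0.6 -14.1 -24.7 -52.6 -41.7] F [ 1.4 -0.4  0.4] w 0.0009
cm [-0.72 -1.28 -1.6 ] rv [-0.216  0.536 -0.653] rows 0.43565981787073815 5.816858217513311
```

```bash
python3 -m handwheel '[-0.7,-1.3,-1,-0.216,0.536,-0.653,-0.7,-1.3,-1,-0.216,0.536,-0.653,-0.7,-1.3,-1,-0.216,0.536,-0.653,-0.7,-1.3,-1,-0.216,0.536,-0.653,-0.7,-1.3,-1,-0.216,0.536,-0.653,-0.7,-1.3,-1,-0.216,0.536,-0.653,-0.7,-1.3,-1,-0.216,0.536,-0.653]' 0
python3 -c "
from h import *
go((.65,-.03,.28),(180,0,-178))
cap('wrist','w9');cap('top','top9');crop('top9',270,120,390,210,'t9c');cap('side','side9');crop('side9',230,200,330,275,'s9c')"
```

```text
time_s: 9.55
tcp_pos: [0.5818, -0.029, 0.284]
eef_rot: [-179.9, -0.3, -178.1]
contact_force: [-0.4, -0.3, -1.9]
gripper_width: 0.0509
now [ 0.5818 -0.029   0.284 ] [-179.9   -0.3 -178.1] t 9.55 j [  16.4   10.2   -5.9    0.   -74.2 -104.4] F [-0.4 -0.3 -1.9] w 0.0509
cm [ 6.82 -0.1  -0.4 ] rv [ 0.002 -0.005  0.001] rows 1.3658611664809923 0.03714835212557436
t9c scale 6.666666666666667
s9c scale 8.0
```

View pics/w9.png

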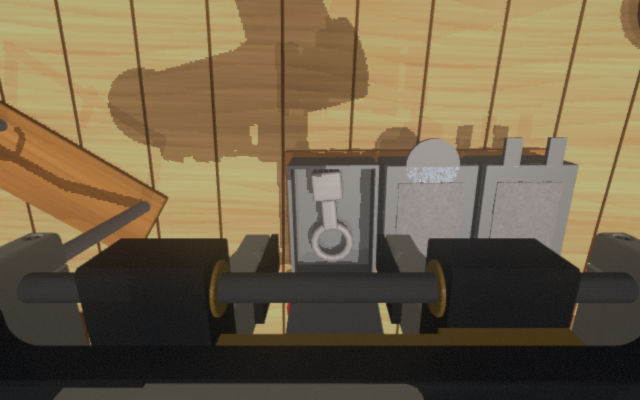

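View pics/t9c.png

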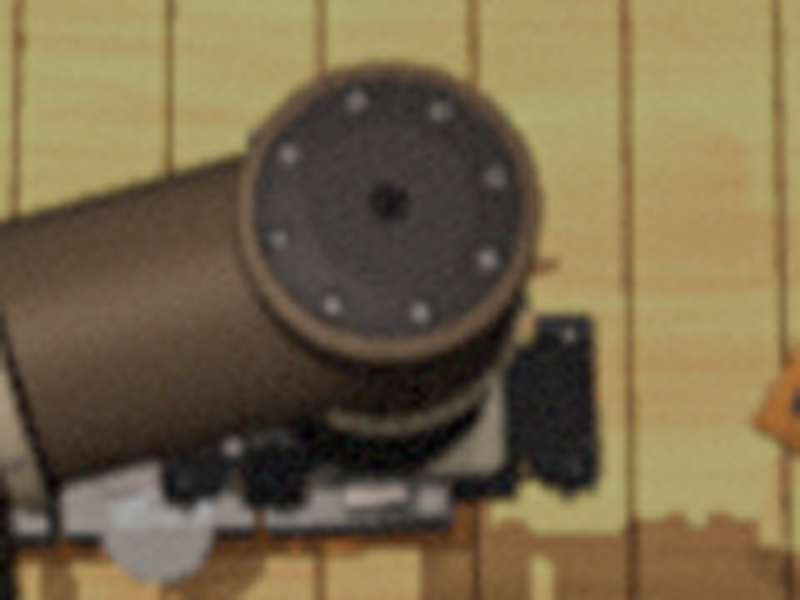

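View pics/s9c.png

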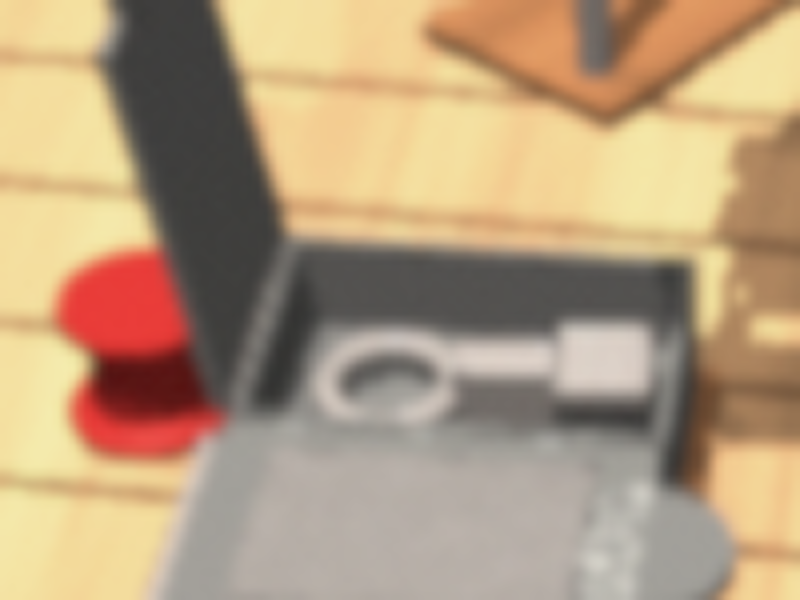

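```bash
python3 -c "
from h import *
crop('w9',280,150,400,240,'w9c');crop('w9',280,195,400,285,'w9d')"
```

```text
w9c scale 6.666666666666667
w9d scale 6.666666666666667
```

View pics/w9c.png

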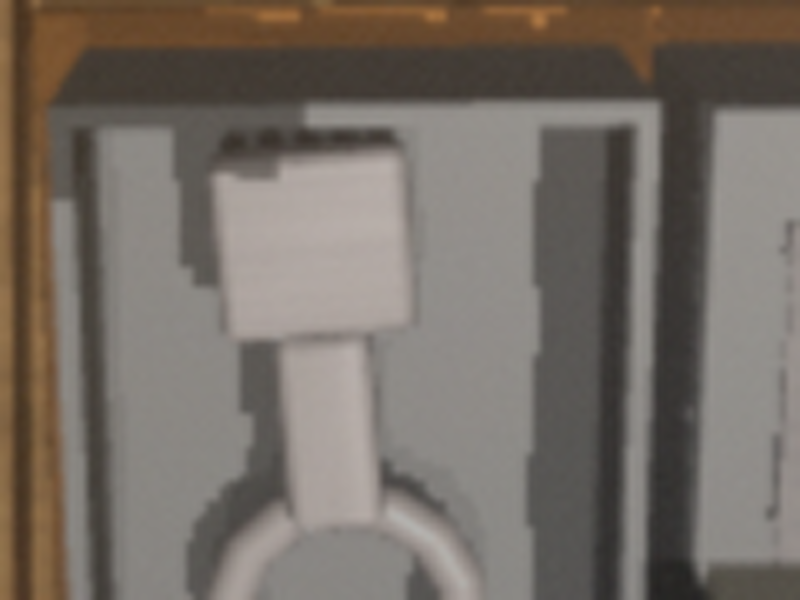

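View pics/w9d.png

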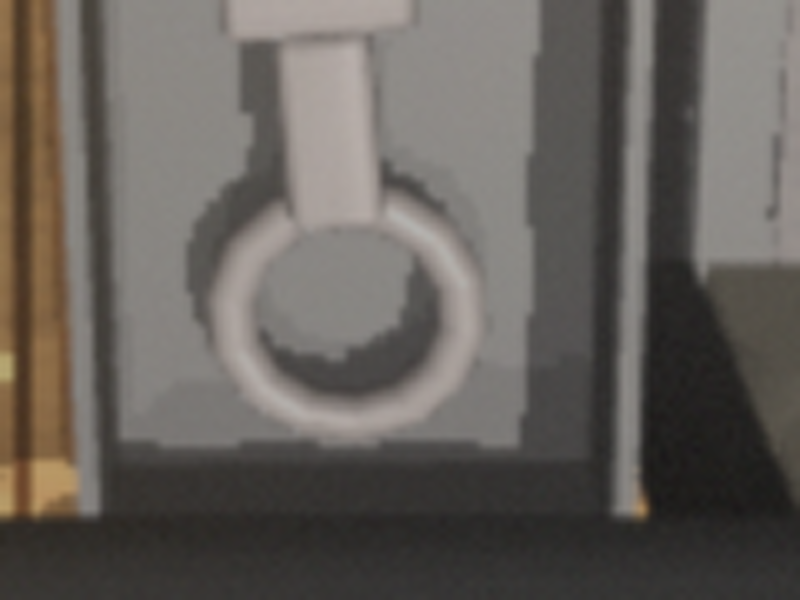

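```bash
python3 -c "
from h import *
np.set_printoptions(precision=4,suppress=True)
A=lambda u,v:(280+u/6.667,150+v/6.667)
B=lambda u,v:(280+u/6.667,195+v/6.667)
S=lambda u,v:(230+u/8,200+v/8)
for z in(.06,):
  for uv in [(212,175),(403,155),(412,328),(230,340),(325,339),(338,523)]: print(z,onz('w9',A(*uv),z))
print('loop',onz('w9',B(347,313),.045),onz('side9',S(387,380),.047),tri(('w9',B(347,313)),('side9',S(387,380))))
print('head',tri(('w9',A(314,250)),('side9',S(605,357))))
print('rim corners z.072',[onz('w9',A(*u),.072) for u in [(50,105),(660,100)]])
print('stand px',onz('top0',(430,268),0),'plank',onz('top0',(383,183),0))
"
```

```text
0.06 [ 0.593  -0.0471  0.06  ]
0.06 [ 0.5881 -0.0133  0.06  ]
0.06 [ 0.6202 -0.0102  0.06  ]
0.06 [ 0.6236 -0.0432  0.06  ]
0.06 [ 0.6228 -0.0259  0.06  ]
0.06 [ 0.6586 -0.0222  0.06  ]
loop [ 0.6835 -0.0194  0.045 ] [ 0.6835 -0.0187  0.047 ] [ 0.6833 -0.0195  0.0462]
head [ 0.606  -0.0285  0.0585]
rim corners z.072 [array([ 0.5789, -0.0746,  0.072 ]), array([0.5744, 0.0295, 0.072 ])]
stand px [ 0.3207 -0.4239  0.    ] plank [ 0.645  -0.2531  0.    ]
```

```bash
python3 -c "
from h import *
go((.6435,-.0242,.15),(180,0,-173.4))"
```

```text
now [ 0.5804 -0.03    0.2853] [ 179.9   -0.  -177.9] t 9.7 j [ 1.630e+01  9.900e+00 -6.100e+00 -1.000e-01 -7.400e+01 -1.042e+02] F [-0.3  0.6  0.8] w 0.0625
cm [  6.31   0.58 -13.53] rv [-0.001 -0.     0.078] rows 2.9882493753915904 0.5235353317563471
```

```bash
python3 -m handwheel '[3,0.3,-4,0,0,0.04,5,0.5,-8,0,0,0.078,6.3,0.6,-12,0,0,0.078,6.3,0.6,-13.5,0,0,0.078,6.3,0.6,-13.5,0,0,0.078,6.3,0.6,-13.5,0,0,0.078]' 156 20
python3 -c "
from h import *
go((.6435,-.0242,.037),(180,0,-173.4))
cap('wrist','w10');cap('side','side10');crop('side10',230,170,350,260,'s10c')"
```

```text
time_s: 10.3
tcp_pos: [0.6436, -0.0245, 0.1515]
eef_rot: [180.0, 0.1, -173.4]
contact_force: [0.1, 0.5, 1.1]
gripper_width: 0.0346
now [ 0.6436 -0.0245  0.1515] [ 1.800e+02  1.000e-01 -1.734e+02] t 10.3 j [ 15.1  20.7  -9.3  -0.  -59.9 -98.5] F [0.1 0.5 1.1] w 0.0346
cm [-1.000e-02  3.000e-02 -1.145e+01] rv [-0.001  0.001  0.   ] rows 2.2898361348501526 0.011265199562578569
s10c scale 6.666666666666667
```

View pics/w10.png

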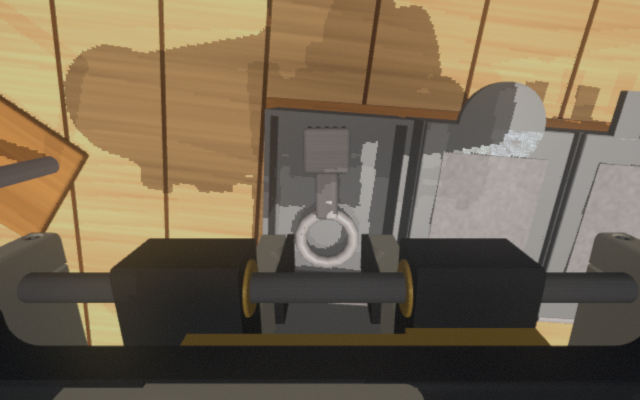

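View pics/s10c.png

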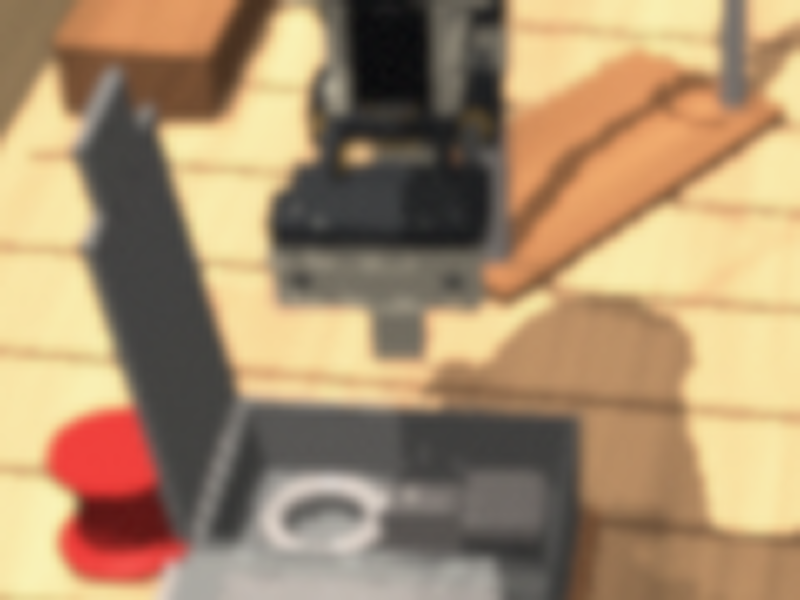

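```bash
python3 -m handwheel '[0,0,-4,0,0,0,0,0,-8,0,0,0,0,0,-10,0,0,0,0,0,-11,0,0,0,0,0,-11.4,0,0,0,0,0,-11.4,0,0,0,0,0,-11.4,0,0,0]'
python3 -c "
from h import *
go((.6435,-.0242,.037),(180,0,-173.4))
cap('side','side11');crop('side11',230,170,350,260,'s11c')"
```

```text
time_s: 11.1
tcp_pos: [0.6454, -0.024, 0.0404]
eef_rot: [179.9, 0.4, -173.4]
contact_force: [0.0, 0.3, 0.2]
gripper_width: 0.0337
now [ 0.6454 -0.024   0.0404] [ 179.9    0.4 -173.4] t 11.1 j [ 15.1  27.2 -15.7  -0.  -46.7 -98.5] F [0.  0.3 0.2] w 0.0337
cm [-0.19 -0.02 -0.34] rv [-0.002  0.006 -0.   ] rows 0.07776067540306429 0.04283424483840715
s11c scale 6.666666666666667
```

View pics/s11c.png

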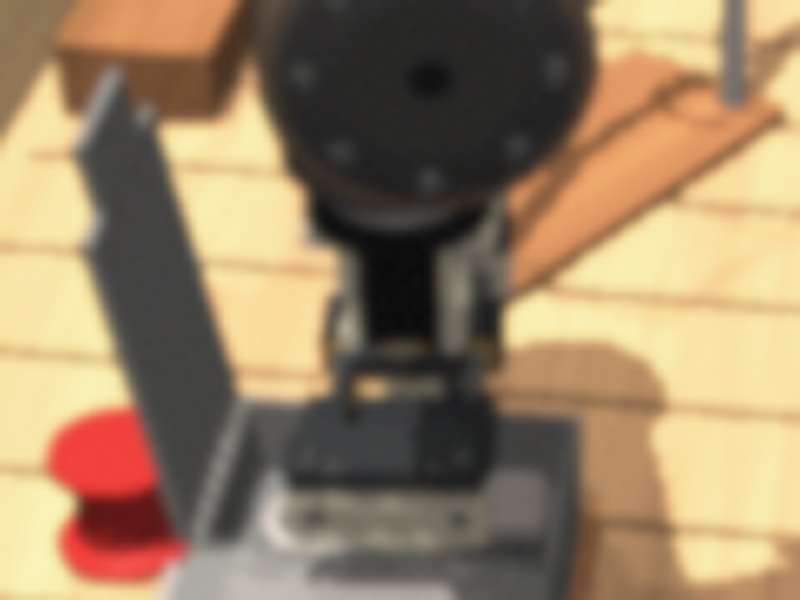

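```bash
python3 -m handwheel '[-0.1,0,-0.3,0,0,0,-0.1,0,-0.3,0,0,0,-0.1,0,-0.3,0,0,0,-0.1,0,-0.3,0,0,0,-0.1,0,-0.3,0,0,0,-0.1,0,-0.3,0,0,0]' 255 50
python3 -c "
from h import *
go((.6435,-.0242,.16),(180,0,-173.4))"
```

```text
time_s: 11.75
tcp_pos: [0.6444, -0.024, 0.0377]
eef_rot: [179.9, 0.4, -173.4]
contact_force: [-2.0, 0.0, 5.1]
gripper_width: 0.0177
now [ 0.6444 -0.024   0.0377] [ 179.9    0.4 -173.4] t 11.75 j [ 15.2  27.3 -16.   -0.  -46.4 -98.5] F [-2.   0.   5.1] w 0.0177
cm [-0.09 -0.02 12.23] rv [-0.002  0.006 -0.   ] rows 2.445915114089544 0.04420944077802833
```

```bash
python3 -m handwheel '[0,0,3,0,0,0,0,0,6,0,0,0,0,0,10,0,0,0,-2,0,14,0,0,0,-5,-1,18,0,0,0,-8,-2,21,0,0,0,-11,-3,23,0,0,0,-14,-4,24,0,0,0]'
cat > t5.py <<'E'
from kin import *
np.set_printoptions(precision=1,suppress=True)
def hk(az,t,lean=0):
    a,t=np.radians([az,t]);z=np.array([np.sin(t)*np.cos(a),np.sin(t)*np.sin(a),-np.cos(t)])
    y=np.array([np.sin(a),-np.cos(a),0]) # candidate
    x=np.cross(y,z)
    if x[2]>0 : y=-y;x=-x
    return R.from_matrix(np.array([x,y,z]).T).as_euler('xyz',degrees=True)
if __name__=='__main__':
  print(hk(-32,90),hk(6.6,1))
  for z in(.2,.25,.3):
   for b in(.0,.05,.10,.15,.2):
    p=[.585-b*.848,-.353+b*.53,z]
    print(z,b,np.round(p,3),[str(o) for o in ik(p,hk(-32,89.9),[[-61,40,-54,-150,-95,0]],0)],[str(o) for o in ik(p,hk(-32,75),[[-61,40,-54,-150,-95,0]],0)])
E
python3 t5.py; python3 -c "
from h import *
go((.6435,-.0242,.16),(180,0,-173.4))
cap('side','side12');cap('wrist','w12')"
```

```text
time_s: 12.55
tcp_pos: [0.5037, -0.0642, 0.2793]
eef_rot: [179.9, 0.5, -173.4]
contact_force: [0.4, 0.0, -1.6]
gripper_width: 0.0175
[32. 90.  0.] [-180.     1.  -173.4]
0.2 0.0 [ 0.6 -0.4  0.2] ['[ -61.7   41.   -54.2 -150.2  -94.4   92.6]'] ['[ -59.5   19.5  -48.9 -147.6  -56.3   78.3]']
0.2 0.05 [ 0.5 -0.3  0.2] [] ['[ -63.6   17.6  -54.1 -144.1  -59.7   79. ]']
0.2 0.1 [ 0.5 -0.3  0.2] [] []
0.2 0.15 [ 0.5 -0.3  0.2] [] []
0.2 0.2 [ 0.4 -0.2  0.2] [] []
0.25 0.0 [ 0.6 -0.4  0.2] ['[ -61.7   29.7  -53.5 -150.1  -84.    86.6]'] ['[ -57.7   10.1  -44.5 -143.1  -44.3   68.9]']
0.25 0.05 [ 0.5 -0.3  0.2] [] ['[ -61.     5.9  -48.7 -139.   -45.5   66.8]']
0.25 0.1 [ 0.5 -0.3  0.2] [] ['[ -64.6    0.8  -52.2 -133.5  -45.9   63.1]']
0.25 0.15 [ 0.5 -0.3  0.2] [] ['[ -68.2   -5.8  -54.7 -126.1  -45.    56.7]']
0.25 0.2 [ 0.4 -0.2  0.2] [] ['[ -70.7  -14.4  -56.  -116.9  -42.7   46.4]']
0.3 0.0 [ 0.6 -0.4  0.3] ['[ -61.3   18.7  -51.2 -149.1  -72.5   79.8]'] ['[ -54.7    2.3  -38.5 -136.   -32.4   57. ]']
0.3 0.05 [ 0.5 -0.3  0.3] ['[ -65.9   16.7  -56.1 -144.9  -75.7   80.2]'] ['[ -56.5   -3.1  -42.  -131.2  -32.1   52.6]']
0.3 0.1 [ 0.5 -0.3  0.3] [] ['[ -57.8   -9.3  -44.6 -124.8  -30.8   46.1]']
0.3 0.15 [ 0.5 -0.3  0.3] [] ['[ -57.6  -16.4  -46.5 -117.   -27.9   37. ]']
0.3 0.2 [ 0.4 -0.2  0.3] [] ['[ -53.9  -24.6  -47.8 -107.7  -22.2   25. ]']
now [ 0.5037 -0.0642  0.2793] [ 179.9    0.5 -173.4] t 12.55 j [ 14.9   2.4 -15.5  -0.  -71.6 -98.3] F [ 0.4  0.  -1.6] w 0.0175
cm [ 13.98   4.   -11.93] rv [-0.003  0.009 -0.   ] rows 3.7616255498242976 0.05995571709340375<sys>:0: UserWarning: Gimbal lock detected. Setting third angle to zero since it is not possible to uniquely determine all angles.
```

View pics/side12.png

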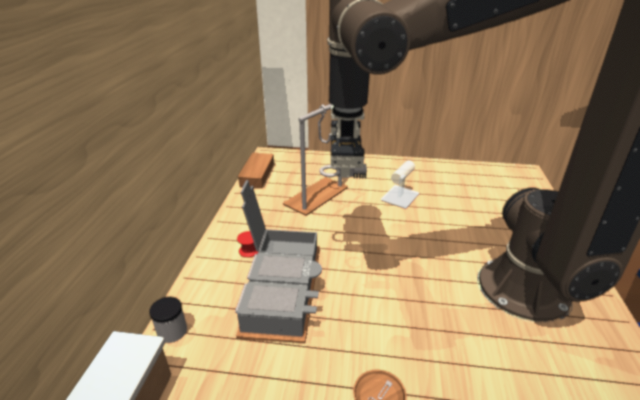

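View pics/w12.png

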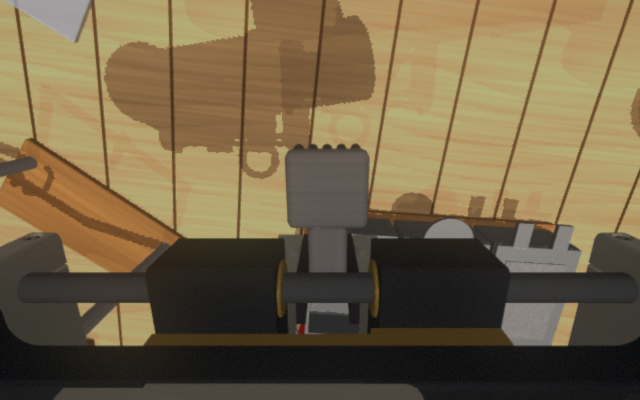

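```bash
cat > t6.py <<'E'
from kin import *
from t5 import hk
import sys
np.set_printoptions(precision=1,suppress=True)
c0=np.array([14.9,2.4,-15.5,0,-71.6,-98.3])
c=[-50,0,-38,-120,-30,50]
for az in(-15,-22,-32):
  for b,z in ((.12,.3),(.12,.24),(.02,.24),(0,.24),(0,.21),(0,.17)):
    for t in(60,65,70,75,89.9):
      p=[.585-b*.848,-.353+b*.53,z]
      s=ik(p,hk(az,t),[c,[-61,40,-54,-150,-95,60]],0)
      print(az,b,z,t,s[0] if s else None)
      if s:c=s[0]
E
python3 t6.py
```

```text
-15 0.12 0.3 60 None
-15 0.12 0.3 65 [-38.8 -12.6 -32.4 -72.3 -22.6  -8.5]
-15 0.12 0.3 70 [-53.1  -9.9 -34.1 -89.1 -35.5  13.9]
-15 0.12 0.3 75 [-62.6  -6.5 -37.5 -99.  -46.3  28.8]
-15 0.12 0.3 89.9 [ -77.5   12.1  -47.4 -114.1  -76.4   62.4]
-15 0.12 0.24 60 [-38.4  -7.6 -33.6 -73.7 -21.   -5.2]
-15 0.12 0.24 65 [-52.3  -4.9 -35.5 -90.3 -33.3  18.2]
-15 0.12 0.24 70 [ -61.8   -1.2  -39.  -100.3  -44.1   34.2]
-15 0.12 0.24 75 [ -68.9    4.   -42.7 -106.9  -54.6   47.2]
-15 0.12 0.24 89.9 [ -78.8   28.4  -50.2 -115.7  -84.9   79.8]
-15 0.02 0.24 60 [-37.3   2.2 -24.4 -75.1 -19.9  -4.2]
-15 0.02 0.24 65 [-48.    4.3 -26.5 -92.9 -29.6  18.7]
-15 0.02 0.24 70 [ -55.7    7.2  -30.1 -104.7  -39.3   35.1]
-15 0.02 0.24 75 [ -61.2   11.2  -33.9 -112.6  -49.    47.5]
-15 0.02 0.24 89.9 [ -69.1   28.2  -41.2 -124.1  -78.    73.1]
-15 0 0.24 60 [-36.9   4.  -22.5 -74.7 -19.5  -4.9]
-15 0 0.24 65 [-47.1   5.9 -24.5 -92.9 -28.8  18.2]
-15 0 0.24 70 [ -54.6    8.7  -28.2 -105.1  -38.3   34.8]
-15 0 0.24 75 [ -59.9   12.5  -31.9 -113.3  -48.    47.3]
-15 0 0.24 89.9 [ -67.6   28.5  -39.3 -125.3 
[... 3044 characters left out ...]
32 0 0.24 75 [ -58.2   11.9  -45.5 -144.2  -46.7   70.9]
-32 0 0.24 89.9 [ -61.7   32.   -53.8 -150.2  -86.2   87.9]
-32 0 0.21 60 [ -38.9    5.2  -26.9 -107.6   -6.3   21.2]
-32 0 0.21 65 [ -52.3    8.2  -37.1 -134.2  -26.    56.2]
-32 0 0.21 70 [ -56.7   12.2  -43.5 -142.6  -40.2   68.6]
-32 0 0.21 75 [ -59.2   17.5  -48.2 -146.9  -53.9   76.5]
-32 0 0.21 89.9 [ -61.7   38.8  -54.2 -150.2  -92.4   91.4]
-32 0 0.17 60 [ -50.3   10.8  -35.  -131.5  -21.2   52.9]
-32 0 0.17 65 [ -55.5   14.6  -42.2 -142.1  -36.    68.2]
-32 0 0.17 70 [ -58.3   19.6  -47.3 -146.9  -49.8   76.8]
-32 0 0.17 75 [ -60.1   25.8  -50.8 -149.4  -63.3   83. ]
-32 0 0.17 89.9 [ -61.6   47.4  -53.8 -149.9  -99.7   95.6]
```

```bash
cat > t7.py <<'E'
from kin import *
from t5 import hk
np.set_printoptions(precision=2,suppress=True)
c0=np.array([14.9,2.4,-15.5,0,-71.6,-98.3])
b,z=.12,.28
p=[.585-b*.848,-.353+b*.53,z]
g=ik(p,hk(-25,73),[[-60,-3,-42,-110,-38,38]],0)[0]
print(g)
def wp(j):
    a1,bb,d1,L2,d4,a3,d6,c,o=S
    R2=e('z',j[0])*e('y',j[1]);R3=R2*e('y',-j[2]);el=e('z',j[0]).apply([a1,-bb,d1])+R2.apply([0,0,L2])
    w=el+R3.apply([d4,0,a3]);return el,w,w+(R3*e('x',-j[3])).apply([0,c,o])
for s in np.linspace(0,1,11):
    j=c0+(g-c0)*s;q,Rq=tool(j);print(round(s,1),'tcp',q,'z',Rq.apply([0,0,1]),'loopend',q+Rq.apply([-.067,0,0]),'head',q+Rq.apply([.056,0,0]),'wr',*wp(j))
E
python3 t7.py
```

```text
[ -58.52   -8.87  -42.15 -110.08  -34.22   34.81]
0.0 tcp [ 0.5  -0.06  0.28] z [ 0.01  0.   -1.  ] loopend [ 0.57 -0.06  0.28] head [ 0.45 -0.07  0.28] wr [0.03 0.   0.8 ] [0.45 0.12 0.66] [ 0.5  -0.07  0.66]
0.1 tcp [ 0.47 -0.06  0.24] z [ 0.03  0.18 -0.98] loopend [ 0.54 -0.05  0.24] head [ 0.42 -0.07  0.24] wr [ 0.01 -0.    0.8 ] [0.45 0.06 0.65] [ 0.46 -0.13  0.61]
0.2 tcp [ 0.45 -0.05  0.21] z [ 0.11  0.34 -0.94] loopend [ 0.52 -0.04  0.23] head [ 0.4  -0.06  0.21] wr [ 0.  -0.   0.8] [ 0.43 -0.    0.63] [ 0.41 -0.18  0.57]
0.3 tcp [ 0.44 -0.04  0.2 ] z [ 0.23  0.45 -0.86] loopend [ 0.51 -0.03  0.22] head [ 0.39 -0.04  0.18] wr [-0.01 -0.    0.8 ] [ 0.41 -0.05  0.62] [ 0.36 -0.21  0.53]
0.4 tcp [ 0.45 -0.03  0.2 ] z [ 0.39  0.5  -0.77] loopend [ 0.51 -0.03  0.23] head [ 0.4  -0.03  0.17] wr [-0.02  0.    0.8 ] [ 0.39 -0.1   0.61] [ 0.3  -0.22  0.49]
0.5 tcp [ 0.47 -0.04  0.21] z [ 0.56  0.48 -0.67] loopend [ 0.52 -0.05  0.25] head [ 0.42 -0.04  0.17] wr [-0.03  0.01  0.8 ] [ 0.36 -0.15  0.6 ] [ 0.25 -0.22  0.46]
0.6 tcp [ 0.49 -0.06  0.22] z [ 0.72  0.39 -0.57] loopend [ 0.53 -0.07  0.27] head [ 0.45 -0.06  0.18] wr [-0.04  0.02  0.8 ] [ 0.32 -0.18  0.59] [ 0.21 -0.21  0.43]
0.7 tcp [ 0.5  -0.1   0.23] z [ 0.85  0.24 -0.48] loopend [ 0.54 -0.11  0.29] head [ 0.47 -0.09  0.19] wr [-0.05  0.03  0.8 ] [ 0.28 -0.21  0.58] [ 0.18 -0.19  0.41]
0.8 tcp [ 0.51 -0.16  0.25] z [ 0.92  0.04 -0.4 ] loopend [ 0.54 -0.17  0.31] head [ 0.49 -0.15  0.2 ] wr [-0.05  0.05  0.8 ] [ 0.24 -0.23  0.56] [ 0.16 -0.17  0.4 ]
0.9 tcp [ 0.51 -0.22  0.27] z [ 0.93 -0.18 -0.33] loopend [ 0.53 -0.23  0.33] head [ 0.49 -0.21  0.21] wr [-0.05  0.06  0.8 ] [ 0.19 -0.25  0.55] [ 0.16 -0.15  0.39]
1.0 tcp [ 0.48 -0.29  0.28] z [ 0.87 -0.4  -0.29] loopend [ 0.5  -0.3   0.34] head [ 0.47 -0.28  0.23] wr [-0.05  0.08  0.79] [ 0.15 -0.25  0.54] [ 0.16 -0.14  0.39]
```

```bash
cat > rows.py <<'E'
from kin import *
def rows(p0,e0,js):
    R0=e('xyz',e0)
    out=[]
    for j in js:
        q,Rq=tool(j);out.append(np.r_[np.round((q-p0)*100,1),np.round((Rq*R0.inv()).as_rotvec(),2)])
    for o in out: print(','.join('%g'%v for v in o)+',')
E
cat > t8.py <<'E'
from rows import *
from h import sensors
from t5 import hk
s=sensors.get_state();c=np.array(s['joints']);print(c,s['tcp_pos'])
g=np.array([-58.52,-8.87,-42.15,-110.08,-34.22,34.81])
rows(s['tcp_pos'],s['eef_rot'],[c+(g-c)*k/16 for k in range(1,9)])
E
python3 t8.py
```

```text
[ 14.9   2.2 -15.6  -0.  -71.6 -98.3] [ 0.5 -0.1  0.3]
-2.2,0.2,-2.6,0.11,-0.01,0.02,
-3.9,0.7,-4.7,0.22,-0.04,0.04,
-5.1,1.4,-6.2,0.32,-0.1,0.05,
-5.7,2.2,-7.3,0.41,-0.18,0.06,
-5.8,2.8,-7.9,0.47,-0.27,0.05,
-5.4,3.2,-8,0.52,-0.38,0.04,
-4.6,3.1,-7.9,0.54,-0.5,0.02,
-3.5,2.4,-7.4,0.54,-0.62,-0.01,
```

```bash
python3 -m handwheel '[-2.2,0.2,-2.6,0.11,-0.01,0.02,-3.9,0.7,-4.7,0.22,-0.04,0.04,-5.1,1.4,-6.2,0.32,-0.1,0.05,-5.7,2.2,-7.3,0.41,-0.18,0.06,-5.8,2.8,-7.9,0.47,-0.27,0.05,-5.4,3.2,-8,0.52,-0.38,0.04,-4.6,3.1,-7.9,0.54,-0.5,0.02,-3.5,2.4,-7.4,0.54,-0.62,-0.01]'
sed -i 's/k\/16 for k in range(1,9)/k\/8 for k in range(1,9)/' t8.py; python3 t8.py
```

```text
time_s: 13.45
tcp_pos: [0.4668, -0.041, 0.2048]
eef_rot: [148.0, 37.6, 174.6]
contact_force: [-0.2, 0.4, -2.5]
gripper_width: 0.0173
[-22.1  -3.2 -28.6 -54.9 -53.3 -32. ] [ 0.5 -0.   0.2]
1.3,-1.4,0.9,-0.01,-0.11,-0.07,
2.5,-3.2,1.8,-0.03,-0.21,-0.15,
3.5,-5.7,2.8,-0.08,-0.3,-0.24,
4.2,-8.7,3.9,-0.14,-0.38,-0.35,
4.5,-12.3,4.9,-0.21,-0.44,-0.45,
4.2,-16.3,5.9,-0.29,-0.48,-0.56,
3.2,-20.5,6.8,-0.38,-0.51,-0.68,
1.6,-24.8,7.5,-0.48,-0.51,-0.79,
```

Following the joint path as planned; continuing.

```bash
python3 -m handwheel '[1.3,-1.4,0.9,-0.01,-0.11,-0.07,2.5,-3.2,1.8,-0.03,-0.21,-0.15,3.5,-5.7,2.8,-0.08,-0.3,-0.24,4.2,-8.7,3.9,-0.14,-0.38,-0.35,4.5,-12.3,4.9,-0.21,-0.44,-0.45,4.2,-16.3,5.9,-0.29,-0.48,-0.56,3.2,-20.5,6.8,-0.38,-0.51,-0.68,1.6,-24.8,7.5,-0.48,-0.51,-0.79]'
python3 -c "
from h import *
go((.483,-.289,.28),(180,0,-173.4))
cap('side','side13');cap('top','top13');cap('wrist','w13');crop('side13',275,80,475,230,'s13c');crop('top13',360,130,500,235,'t13c')"
```

```text
time_s: 14.25
tcp_pos: [0.4815, -0.2906, 0.2786]
eef_rot: [-179.0, 73.1, 155.8]
contact_force: [0.6, -0.2, -2.3]
gripper_width: 0.0176
now [ 0.4815 -0.2906  0.2786] [-179.    73.1  155.8] t 14.25 j [ -59.5   -8.9  -42.  -109.3  -34.8   34.6] F [ 0.6 -0.2 -2.3] w 0.0176
cm [0.15 0.16 0.14] rv [0.212 1.273 0.472] rows 0.05282809701280172 9.1675610231359
s13c scale 4.0
t13c scale 5.714285714285714
```

View pics/s13c.png

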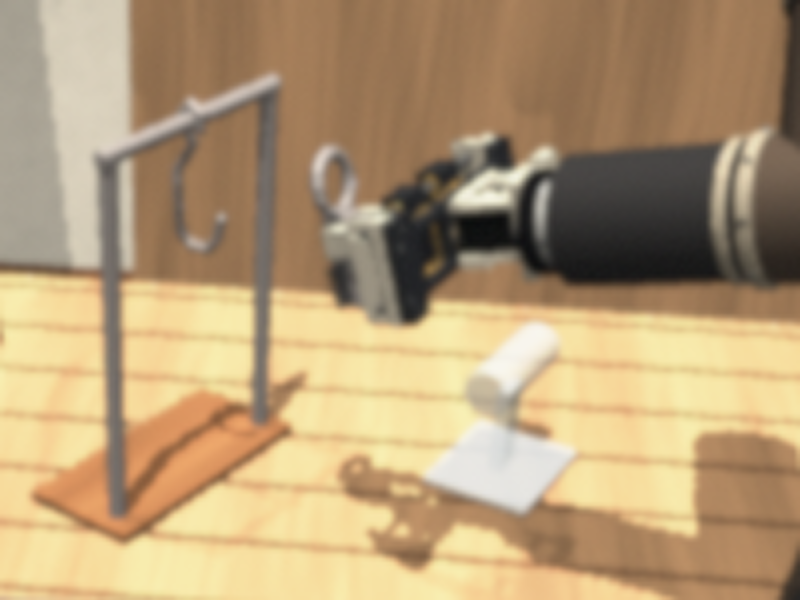

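View pics/t13c.png

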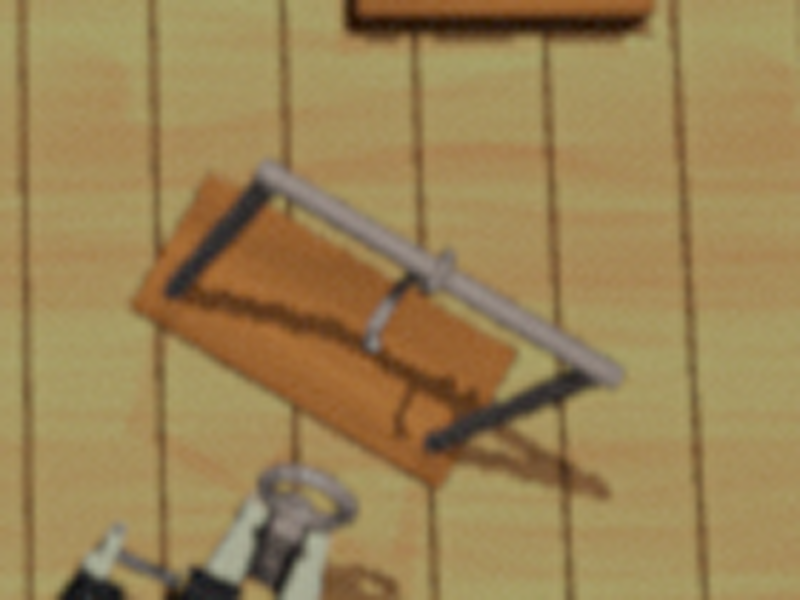

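View pics/w13.png

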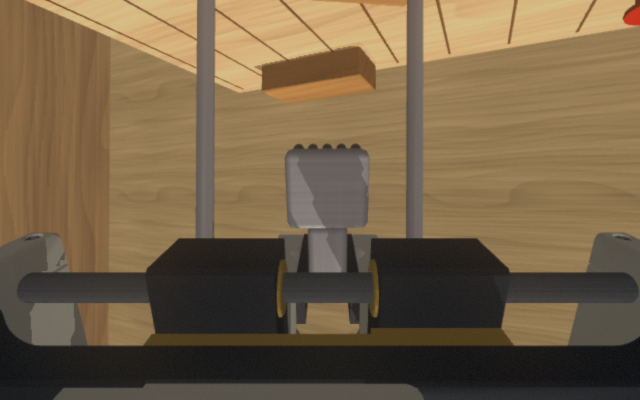

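```bash
python3 - <<'E'
from h import *
np.set_printoptions(precision=4,suppress=True)
crop('side13',305,95,365,140,'s13d');crop('top13',395,180,455,225,'t13d')
T=lambda u,v:(360+u/5.714,130+v/5.714)
S=lambda u,v:(275+u/4,80+v/4)
for n,a,b in [('loop',T(308,497),S(334,182)),('tip',T(372,343),S(222,217))]:
    x=tri(('top13',a),('side13',b));print(n,x,proj('top13',x)-a,proj('side13',x)-b)
s=sensors.get_state();Rt=R.from_euler('xyz',s['eef_rot'],degrees=True)
print('pred loop',s['tcp_pos']+Rt.apply([-.039,0,-.0073]), Rt.as_matrix())
E
```

```text
s13d scale 13.333333333333334
t13d scale 13.333333333333334
loop [ 0.4838 -0.297   0.3164] [-0.0039 -0.307 ] [0.3067 0.0444]
tip [ 0.5753 -0.3484  0.2597] [-0.0005 -0.0124] [0.0122 0.0022]
pred loop [ 0.4855 -0.2916  0.3182] [[-0.264   0.4214  0.8676]
 [ 0.1209  0.9069 -0.4036]
 [-0.9569 -0.0016 -0.2904]]
```

View pics/s13d.png

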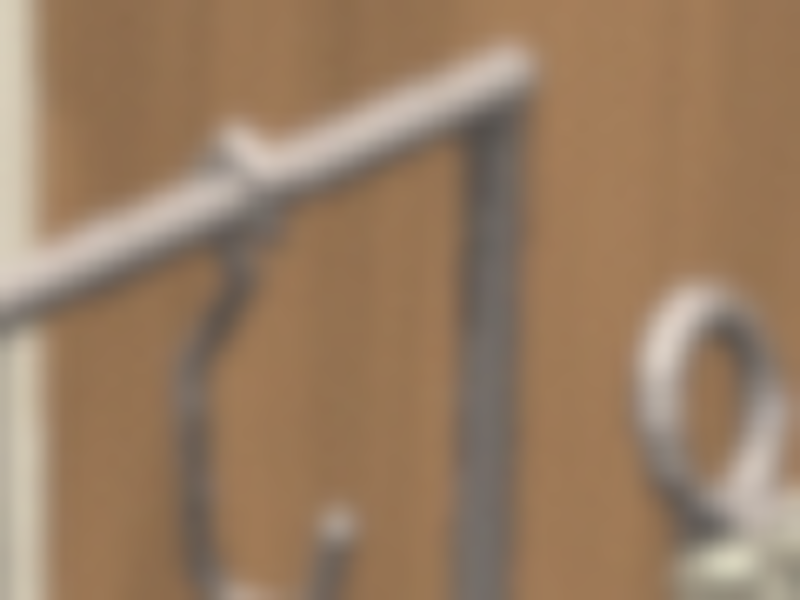

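View pics/t13d.png

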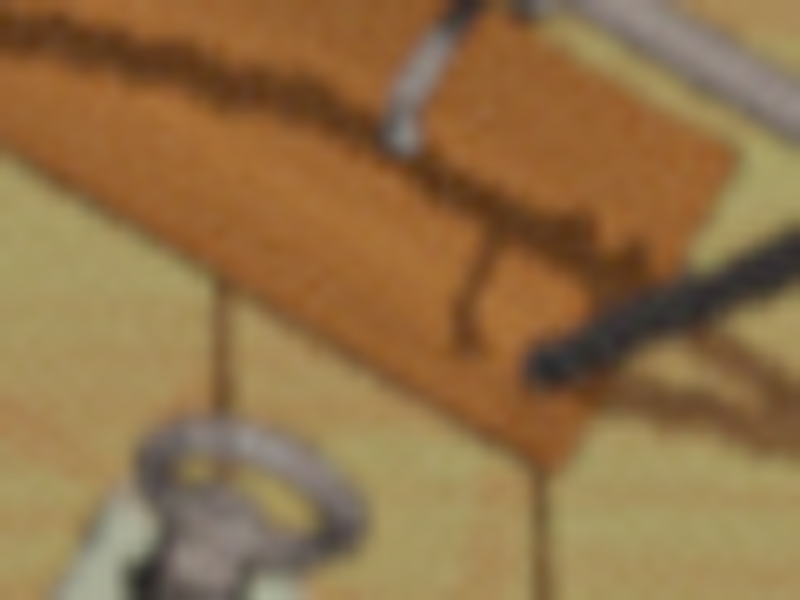

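```bash
python3 -m handwheel '[1.7,-1,-2,0,0,0,3.4,-2,-4,0,0,0,5.1,-3,-5.5,0,0,0,6.9,-4.1,-5.7,0,0,0,6.9,-4.1,-5.7,0,0,0,6.9,-4.1,-5.7,0,0,0]'
python3 -c "
from h import *
go((.483,-.289,.28),(180,0,-173.4))
cap('side','side14');cap('top','top14');crop('side14',305,95,385,155,'s14c');crop('top14',395,160,475,220,'t14c')"
```

```text
time_s: 15.0
tcp_pos: [0.5513, -0.3292, 0.2203]
eef_rot: [179.9, 73.0, 155.2]
contact_force: [0.3, -0.4, -2.3]
gripper_width: 0.0173
now [ 0.5513 -0.3292  0.2203] [179.9  73.  155.2] t 15.0 j [ -62.     9.6  -42.6 -126.   -45.7   58.7] F [ 0.3 -0.4 -2.3] w 0.0173
cm [-6.83  4.02  5.97] rv [0.202 1.272 0.47 ] rows 1.9847085727464857 9.14655161794427
s14c scale 10.0
t14c scale 10.0
```

View pics/s14c.png

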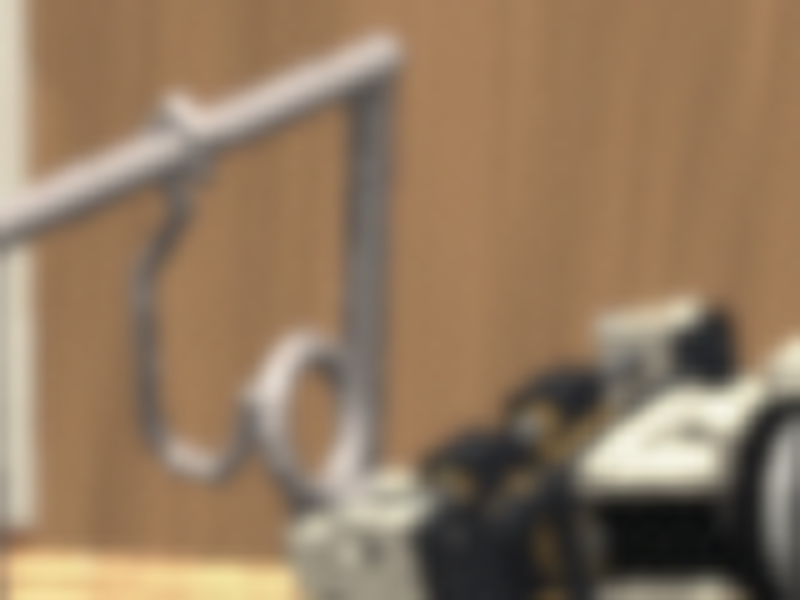

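View pics/t14c.png

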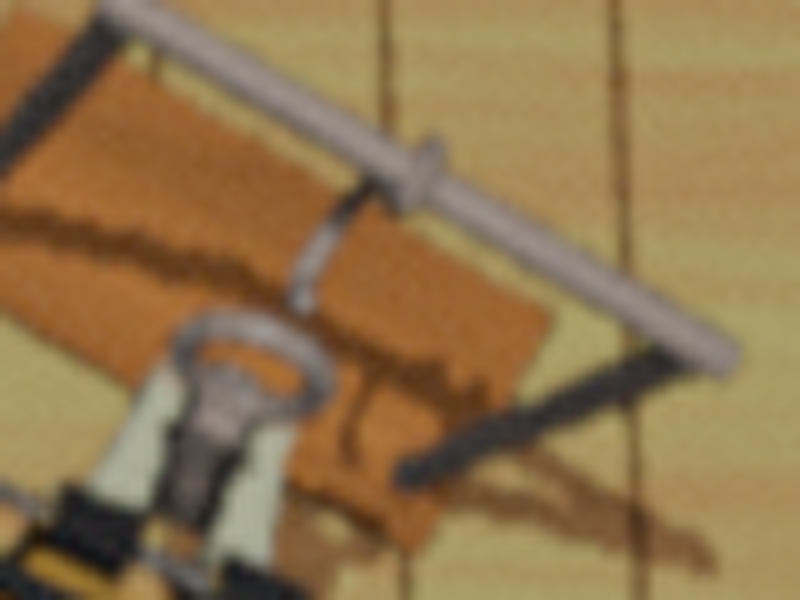

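```bash
python3 -m handwheel '[0.8,-0.5,-0.2,0,0,0,1.6,-1,-0.5,0,0,0,2.3,-1.5,-0.8,0,0,0,2.3,-1.5,-0.8,0,0,0,2.6,-1.7,-1.4,0,0,0,2.7,-1.7,-1.8,0,0,0,2.7,-1.7,-1.8,0,0,0]'
python3 -c "
from h import *
go((.483,-.289,.28),(180,0,-173.4))
cap('side','side15');cap('top','top15');crop('side15',305,95,385,155,'s15c');crop('top15',395,160,475,220,'t15c')"
```

```text
time_s: 15.8
tcp_pos: [0.5775, -0.3461, 0.202]
eef_rot: [180.0, 73.0, 155.2]
contact_force: [-0.2, -0.2, -1.0]
gripper_width: 0.0175
now [ 0.5775 -0.3461  0.202 ] [180.   73.  155.2] t 15.8 j [ -61.1   15.1  -41.3 -130.3  -47.9   63.8] F [-0.2 -0.2 -1. ] w 0.0175
cm [-9.45  5.71  7.8 ] rv [0.203 1.272 0.471] rows 2.7039546041414413 9.146853087397012
s15c scale 10.0
t15c scale 10.0
```

View pics/s15c.png

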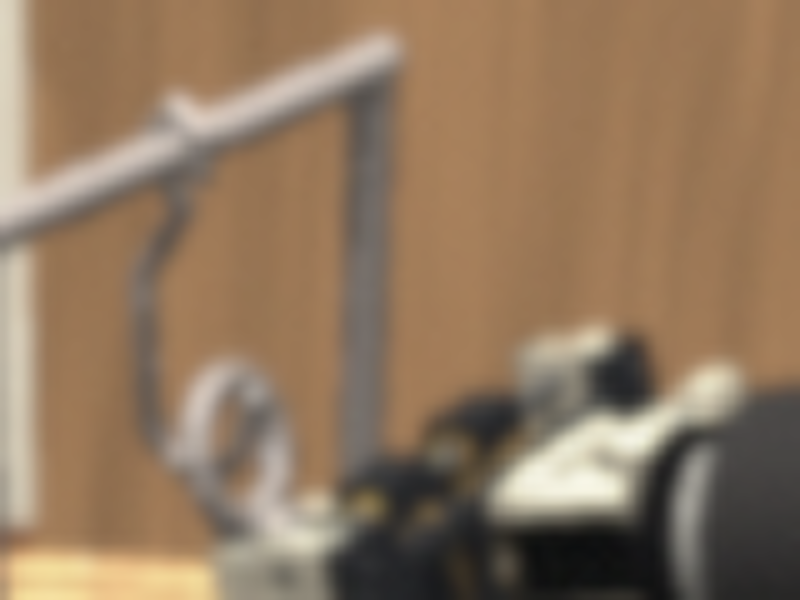

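View pics/t15c.png

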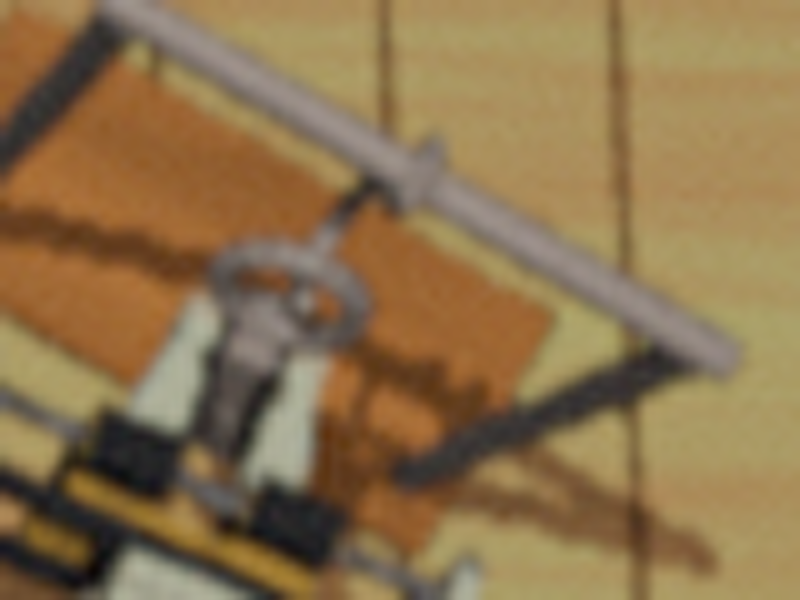

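```bash
cat > t9.py <<'E'
from rows import *
from h import sensors
from t5 import hk
s=sensors.get_state();c=np.array(s['joints']);print(c)
for az,t in((-32,88),(-30,86)):
  g=ik([.605,-.363,.184],hk(az,t),[c],0);print(g)
g=ik([.605,-.363,.184],hk(-32,88),[c],0)[0]
rows(s['tcp_pos'],s['eef_rot'],[ (c+(g-c)*k/8) for k in range(1,9)])
E
python3 t9.py
```

```text
[ -61.1   15.   -41.3 -130.3  -47.9   63.7]
[array([ -59.7,   40.6,  -51.9, -152.3,  -90.2,   91.1])]
[array([ -60.9,   37.4,  -50.2, -149. ,  -83.9,   88.8])]
0.9,0.5,-0.1,0,-0.04,0.01,
2,1,-0.3,0,-0.08,0.02,
2.8,1.2,-0.4,-0.01,-0.12,0.01,
3.3,1.1,-0.6,-0.02,-0.15,-0,
3.5,0.7,-0.7,-0.04,-0.18,-0.02,
3.5,0,-1,-0.06,-0.21,-0.05,
3.2,-0.8,-1.4,-0.09,-0.22,-0.09,
2.7,-1.7,-1.9,-0.12,-0.23,-0.13,
```

```bash
python3 -m handwheel '[0.2,-0.3,-0.6,-0.01,-0.03,-0.01,0.5,-0.6,-1,-0.03,-0.06,-0.03,0.9,-0.8,-1.2,-0.05,-0.09,-0.05,1.3,-1,-1.4,-0.06,-0.12,-0.07,1.7,-1.2,-1.6,-0.08,-0.16,-0.09,2.2,-1.4,-1.7,-0.1,-0.2,-0.11,2.7,-1.7,-1.8,-0.12,-0.23,-0.13,2.7,-1.7,-1.8,-0.12,-0.23,-0.13]'
python3 -c "
from h import *
from t5 import hk
go((.605,-.363,.176),hk(-32,89))
cap('side','side16');cap('top','top16');crop('side16',305,95,385,155,'s16c');crop('top16',395,160,475,220,'t16c')"
```

```text
time_s: 16.7
tcp_pos: [0.6049, -0.3634, 0.1823]
eef_rot: [171.6, 87.7, 139.3]
contact_force: [0.1, 1.0, -1.3]
gripper_width: 0.0177
now [ 0.6 -0.4  0.2] [171.6  87.7 139.3] t 16.7 j [ -60.5   40.4  -51.8 -151.7  -89.6   90.7] F [ 0.1  1.  -1.3] w 0.0177
cm [ 0.   0.  -0.6] rv [-0. -0.  0.] rows 0.12667693663277543 0.15684634095200417
s16c scale 10.0
t16c scale 10.0
```

View pics/s16c.png

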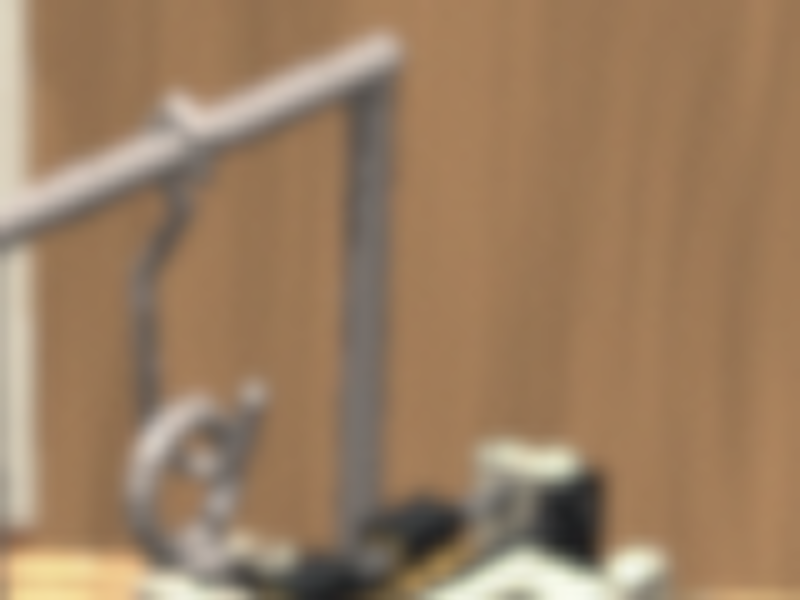

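View pics/t16c.png

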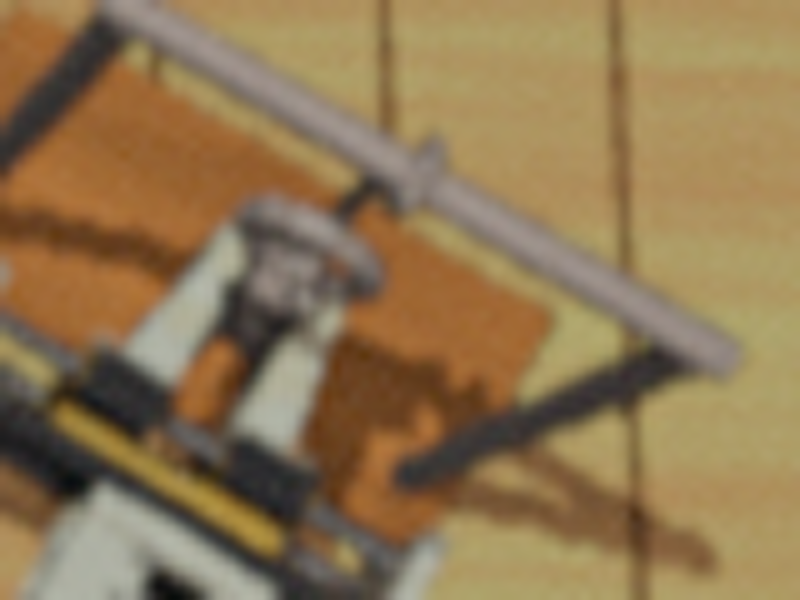

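```bash
python3 -m handwheel '[-0.1,-0.15,0,0,0,0,-0.2,-0.3,-0.2,0,0,0,-0.2,-0.3,-0.4,0,0,0,-0.2,-0.3,-0.4,0,0,0]'
python3 -c "
from h import *
cap('top','top17');crop('top17',395,160,475,220,'t17c');cap('side','side17');crop('side17',305,95,385,155,'s17c')"
```

```text
time_s: 17.2
tcp_pos: [0.6025, -0.3664, 0.1805]
eef_rot: [173.5, 87.8, 141.3]
contact_force: [-0.8, -0.3, -1.8]
gripper_width: 0.0176
t17c scale 10.0
s17c scale 10.0
```

View pics/t17c.png

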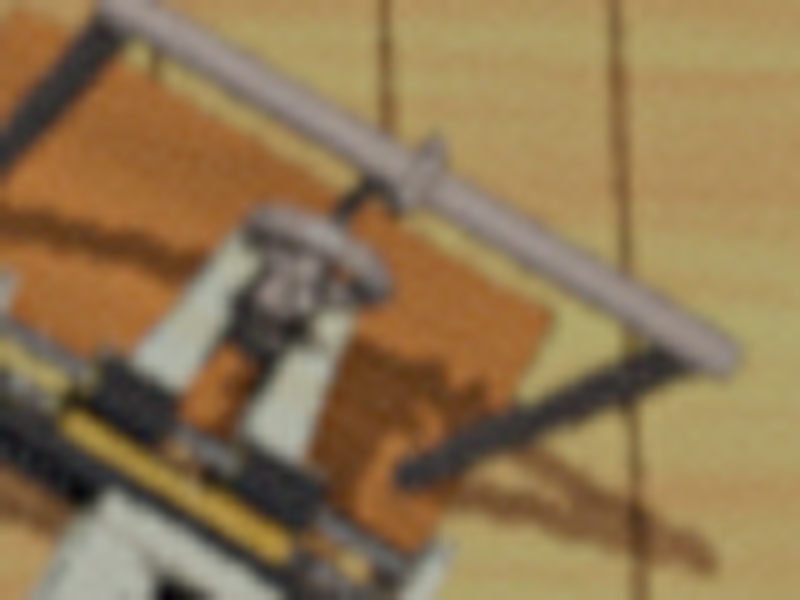

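View pics/s17c.png

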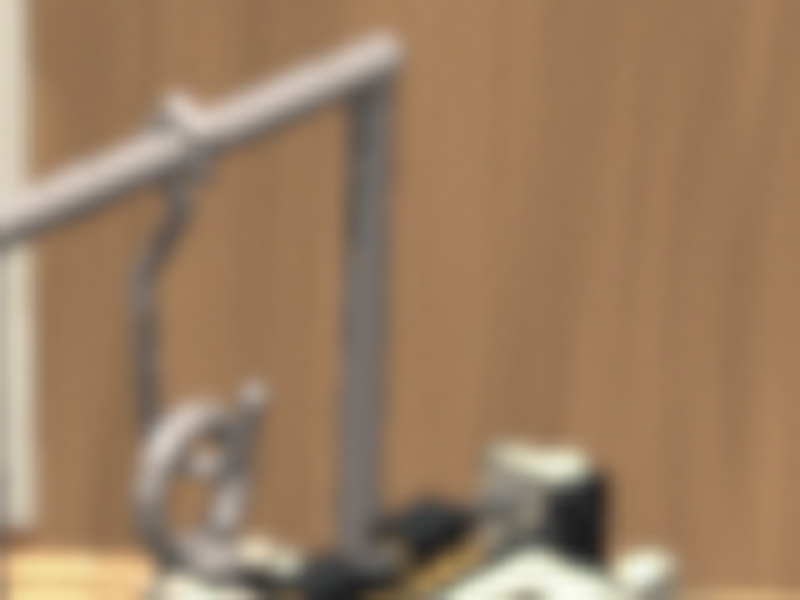

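```bash
python3 -m handwheel '[0,0,-0.2,0,0,0,0,0,-0.4,0,0,0,0,0,-0.5,0,0,0,0,0,-0.5,0,0,0]'; python3 -m handwheel '[0,0,-0.2,0,0,0,0,0,-0.3,0,0,0,0,0,-0.3,0,0,0]'
```

```text
time_s: 17.7
tcp_pos: [0.6026, -0.3661, 0.1752]
eef_rot: [172.8, 87.8, 140.6]
contact_force: [0.1, -0.5, -0.8]
gripper_width: 0.0176
time_s: 18.0
tcp_pos: [0.603, -0.3665, 0.1746]
eef_rot: [173.4, 88.1, 141.3]
contact_force: [-0.1, 0.0, 8.1]
gripper_width: 0.018
```

```bash
python3 -m handwheel '[0,0,0.02,0,0,0,0,0,0.02,0,0,0]' 255 3; python3 -m handwheel '[0,0,0,0,0,0,0,0,0,0,0,0,0,0,0,0,0,0,0,0,0,0,0,0]' 190 3; python3 -c "
from h import *
cap('side','side18');crop('side18',300,95,380,155,'s18c');cap('wrist','w18')"
```

```text
time_s: 18.2
tcp_pos: [0.603, -0.3665, 0.175]
eef_rot: [173.6, 88.2, 141.5]
contact_force: [0.5, 0.0, 0.6]
gripper_width: 0.0181
time_s: 18.6
tcp_pos: [0.603, -0.3666, 0.1748]
eef_rot: [173.5, 88.1, 141.3]
contact_force: [-0.9, -0.2, 0.5]
gripper_width: 0.0222
s18c scale 10.0
```

View pics/s18c.png

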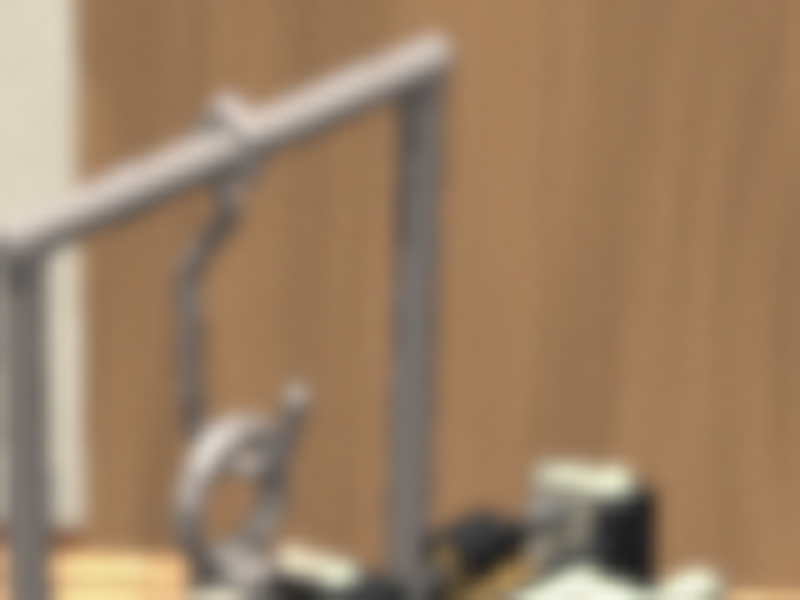

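View pics/w18.png

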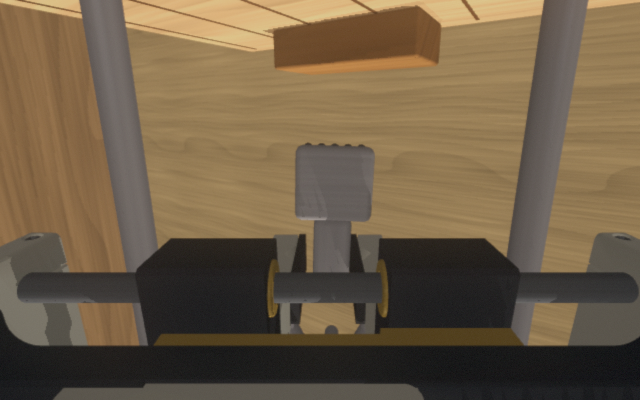

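```bash
cat > t10.py <<'E'
from rows import *
from h import sensors
from t5 import hk
np.set_printoptions(precision=1,suppress=True)
s=sensors.get_state();c=np.array(s['joints']);print(c,s['eef_rot'],s['gripper_width'])
p0=np.array(s['tcp_pos']);R0=e('xyz',s['eef_rot']);f=R0.apply([0,0,1]);az=np.degrees(np.arctan2(f[1],f[0]));print(az)
for b,t,dz in((.01,88,0),(.02,87,0),(.03,86,0),(.04,84,.0),(.05,82,.0),(.06,80,.0),(.08,77,.01),(.1,75,.02),(.12,75,.04)):
    p=p0-b*np.array([.848,-.53,0])+[0,0,dz];g=ik(p,hk(-32,t),[c],0)
    print(b,t,g)
    if g: rows(p0,s['eef_rot'],[g[0]]);c=g[0]
E
python3 t10.py
```

```text
[ -61.1   42.4  -51.5 -151.1  -91.5   91.7] [173.5  88.2 141.3] 0.02213788646727769
-32.16170244012049
0.01 88 [array([ -61. ,   42.9,  -52.7, -151. ,  -92.8,   92.7])]
-0.8,0.5,-0,-0,0,0,
0.02 87 [array([ -61.8,   42.1,  -53.8, -150.2,  -92.1,   92.9])]
-1.7,1.1,-0,0.01,0.02,0,
0.03 86 [array([ -62.6,   41.2,  -54.8, -149.5,  -91.2,   93.1])]
-2.5,1.6,-0,0.02,0.03,0,
0.04 84 [array([ -63.4,   38.8,  -55.8, -148.8,  -87.9,   92.4])]
-3.4,2.1,0,0.04,0.06,0,
0.05 82 [array([ -64.1,   36. ,  -56.5, -148.1,  -84.2,   91.4])]
-4.2,2.6,0,0.05,0.09,0,
0.06 80 [array([ -64.8,   33. ,  -57.1, -147.2,  -80.1,   90.1])]
-5.1,3.2,0,0.07,0.12,0,
0.08 77 [array([ -66. ,   25.2,  -57.4, -144.8,  -70.9,   85.6])]
-6.8,4.2,1,0.1,0.17,0,
0.1 75 [array([ -66.9,   18.2,  -57.1, -141.7,  -63.2,   80.7])]
-8.5,5.3,2,0.12,0.2,0,
0.12 75 [array([ -67.9,   11. ,  -56.7, -137.8,  -57.6,   74.7])]
-10.2,6.4,4,0.12,0.2,0,
```

```bash
python3 -m handwheel '[0,0,0,0,0,0,0,0,0,0,0,0,0,0,0,0,0,0]' 120; python3 -m handwheel '[-0.8,0.5,0,0,0,0,-1.7,1.1,0,0.01,0.02,0,-2.5,1.6,0,0.02,0.03,0,-3.4,2.1,0,0.04,0.06,0,-4.2,2.6,0,0.05,0.09,0,-5.1,3.2,0,0.07,0.12,0,-6.8,4.2,1,0.1,0.17,0,-8.5,5.3,2,0.12,0.2,0]'; python3 -c "
from h import *
cap('side','side19');crop('side19',275,80,435,200,'s19c');cap('top','top19');crop('top19',380,150,480,225,'t19c')"
```

```text
time_s: 19.0
tcp_pos: [0.603, -0.3666, 0.1749]
eef_rot: [173.6, 88.2, 141.4]
contact_force: [0.4, -0.2, -0.3]
gripper_width: 0.0409
time_s: 19.8
tcp_pos: [0.5162, -0.3129, 0.1932]
eef_rot: [180.0, 74.5, 147.7]
contact_force: [0.8, 0.7, 1.3]
gripper_width: 0.0465
s19c scale 5.0
t19c scale 8.0
```

View pics/s19c.png

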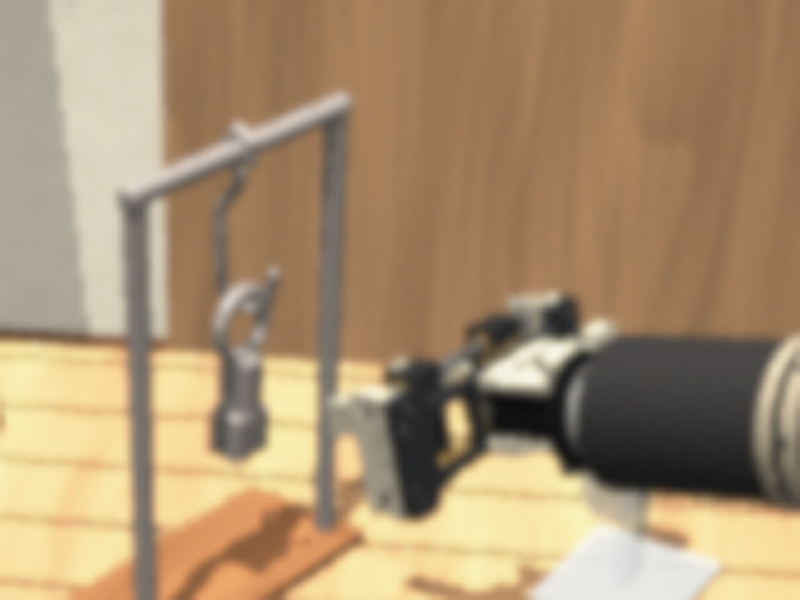

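View pics/t19c.png

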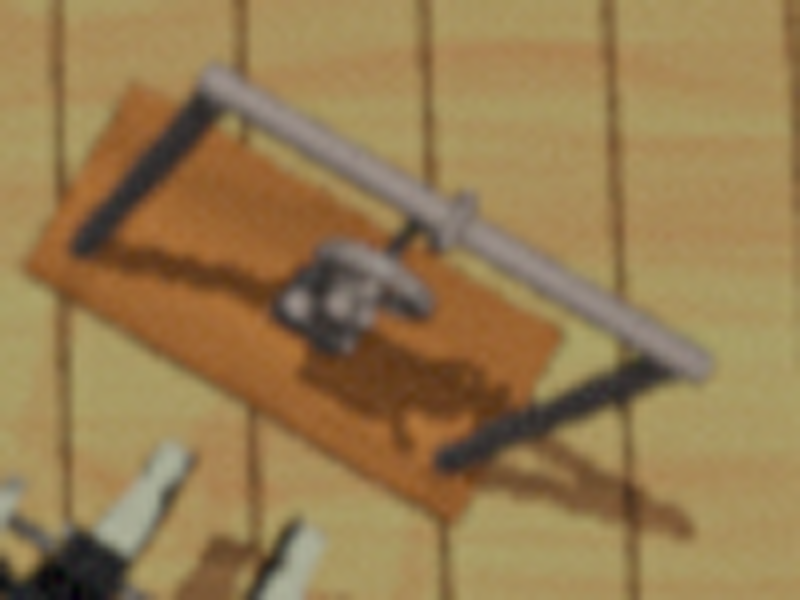

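```bash
python3 -m handwheel '[-2,1.3,2,0,0,0,-3,2,3,0,0,0,-3,2,3,0,0,0,-3,2,3,0,0,0,-3,2,3,0,0,0,-3,2,3,0,0,0,-3,2,3,0,0,0,-3,2,3,0,0,0]'; cat > still.py <<'E'
from h import *
L=[]
for k in range(12):
    i=cap('side',None)[0][115:180,305:340].astype(float);L.append(i)
print(sensors.get_state()['time_s'],[round(np.abs(a-L[0]).mean(),2) for a in L[1:]],[round(np.abs(a-b).mean(),2) for a,b in zip(L,L[1:])])
E
python3 still.py
```

```text
time_s: 20.7
tcp_pos: [0.4863, -0.2918, 0.2288]
eef_rot: [-178.6, 75.0, 149.1]
contact_force: [0.1, 0.1, -0.4]
gripper_width: 0.0459
21.3 [np.float64(0.41), np.float64(0.39), np.float64(0.4), np.float64(0.48), np.float64(0.52), np.float64(0.55), np.float64(0.57), np.float64(0.58), np.float64(0.58), np.float64(0.59), np.float64(0.57)] [np.float64(0.41), np.float64(0.4), np.float64(0.42), np.float64(0.45), np.float64(0.41), np.float64(0.42), np.float64(0.42), np.float64(0.4), np.float64(0.37), np.float64(0.38), np.float64(0.4)]
```

```bash
for k in 1 2 3 4 5 6 7 8 9 10 11 12; do python3 -m handwheel '[0,0,0,0,0,0,0,0,0,0,0,0,0,0,0,0,0,0,0,0,0,0,0,0,0,0,0,0,0,0,0,0,0,0,0,0,0,0,0,0,0,0,0,0,0,0,0,0]' >/dev/null; done; python3 still.py; python3 -c "
from h import *
go((.4863,-.2918,.2288),(180,75,149))
cap('side','side20');crop('side20',300,95,360,170,'s20c');cap('top','top20');cap('side','side21')"
```

```text
31.5 [np.float64(0.37), np.float64(0.38), np.float64(0.37), np.float64(0.37), np.float64(0.38), np.float64(0.38), np.float64(0.38), np.float64(0.38), np.float64(0.38), np.float64(0.38), np.float64(0.39)] [np.float64(0.37), np.float64(0.37), np.float64(0.38), np.float64(0.36), np.float64(0.37), np.float64(0.38), np.float64(0.37), np.float64(0.37), np.float64(0.37), np.float64(0.38), np.float64(0.38)]
now [ 0.4862 -0.2918  0.2295] [-178.4   75.1  149.3] t 31.5 j [ -69.1    4.3  -56.  -133.2  -52.7   68.5] F [-0.5  0.2  0.4] w 0.0465
cm [ 0.01 -0.   -0.07] rv [ 0.007 -0.002  0.021] rows 0.013533006643114912 0.1477045155642626
s20c scale 8.0
```

View pics/s20c.png

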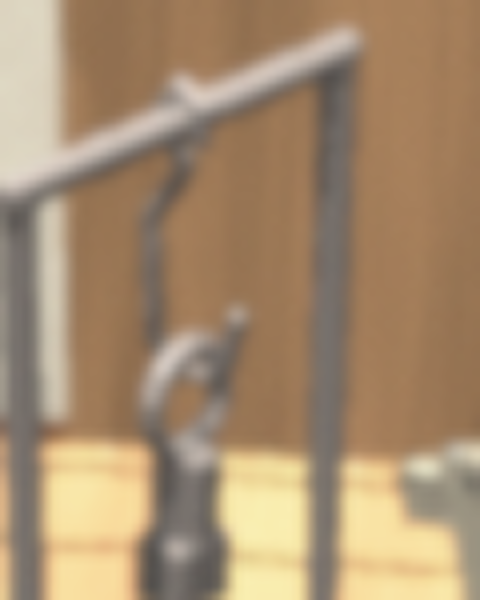

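View pics/top20.png

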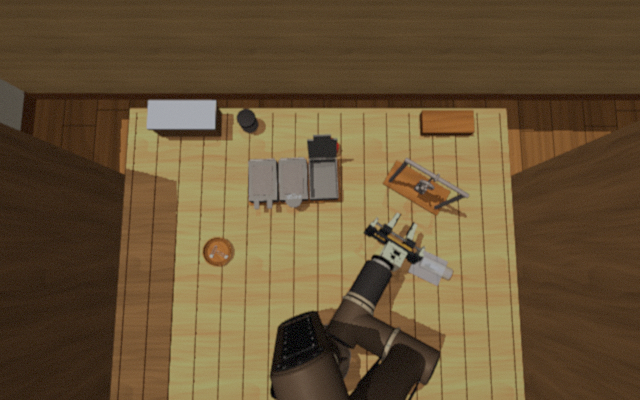

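View pics/side21.png

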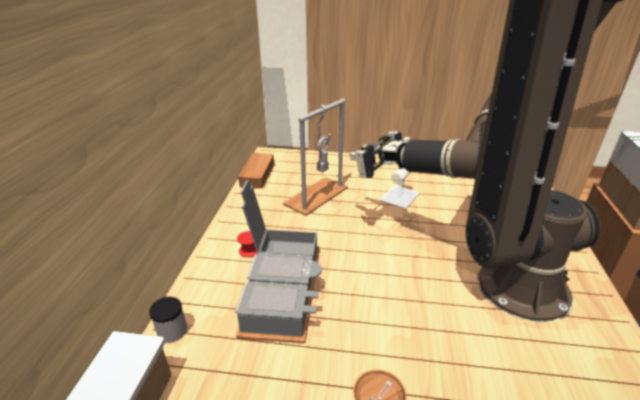

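The side and top views show the brush hanging straight from the hook, around (323,155) in the side view. Frame differences are down to image noise. The square lid is open and the other two boxes are shut. The stand, spool and dish are where they were, and the hand is clear of everything.

```bash
python3 -c "
from h import *
print(r.close_job())"
```

```text
the job is handed in; nothing more can be done
None
```

The job is done and handed in at about 31.6 s of the 64 s allowed. I opened the square-tongue lid back to its stop and lifted the brush out by its handle. I then turned it loop-up, passed the loop over the hook tip, lowered it onto the seat, released it and backed off about 14 cm.

**Last checks:**
- **Brush:** it hangs straight down, and after a wait of about 10 s successive frames differed only by image noise.
- **Boxes:** the square lid is fully back. The half-round and twin-tab lids look shut.
- **Bystanders:** the watch stand, spool and dish look unmoved by eye in the final pictures. I did not measure them.
- **Forces:** the highest reading I saw was about 38 N, from the fingertips pushing the lid onto its stop. Forces were only read at the end of each move.

**What went wrong:** my first approach to the lid, tilted straight ahead, ran into a joint limit, so I came in from the side at 33° instead. Early on, the loop position seen by the cameras and the one worked out from the arm disagreed by about 5 mm. I corrected for that before lowering the brush.

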